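# Close the leftover containers with their own lids

## Robot

A 6-joint arm with a two-finger parallel gripper is mounted at the origin on the work surface. World frame = base frame: x ahead of the robot, y to its left, z up, the work surface at z = 0. Lengths are in mm, angles in degrees, forces in N, time in s.
With the tool pointing down it reaches from about 350 to 850 mm from the base axis. Payload 8.1 kg.
Tool frame: the origin (TCP) lies midway between the tips of the shut fingers; the grasp point (between the pads) lies 19 mm behind it; z points along the fingers, x is the direction in which the jaws open and shut, and the axes are right-handed (so a half turn about z gives the same grasp; the last joint's range is limited). The gripper opens to 85 mm and grips with 20 to 120 N. Pads are 22 mm wide; open, the fingers measure 114 mm over their backs; the gripper's body (76 mm by 85 mm) begins 54 mm behind the grasp point. The pads swing forward as they close: fully open they stand 13 mm farther back than shut.
Start: joints at [-75.424, 7.471, 85.268, -0, 87.261, -4.893], TCP at [199.999, -565.69, 231.292] pointing down, gripper open.
Joint ranges: [-169.43, 169.43], [-51.17, 129.36], [1.28, 143.12], [-76.62, 256.62], [0, 156.53], [-152.29, 152.29]. Speed limits (degrees/s): [136.94, 136.94, 159.86, 180, 180, 180].

## Interface

Orientations are given as [roll, pitch, yaw] about the fixed x, y, z axes, in that order (R = Rz(yaw) Ry(pitch) Rx(roll)).
In Python, from bench import monitor, cams, r gives the robot as it stands.
- The arm moves only by the tool jog_arm, never from a script. Its arguments are lists of equal length, an entry for each row: "offset": the shift along the tool's x, y, z in mm, a list of three; "delta_rot": the turn, a rotation vector about the tool's x, y, z in degrees, a list of three; "jaw": the opening in per cent of the stroke, from 0 (shut) to 100 (fully open). In form: {"offset": [[x, y, z], ...], "delta_rot": [[rx, ry, rz], ...], "jaw": [jaw, ...]}. A call has 1 to 20 rows; each row shifts and turns the pose as measured when the row begins, along the tool's axes as they then stand; what a row does not reach is not made up. A row lasts 1/10 s, in which the tool goes at most 50 mm and 8.59 degrees, less where a joint would pass 70% of its speed; a pose out of reach is approached as far as the arm can. A call is refused whole if a number of a shift passes 50 or a number of a turn 8.59, either way. A call with a gripper value outside its range is refused whole. The fingers move at their own pace and stop on an object; "newtons" is the grip in N (left out, the last holds). Time passes only in rows, so rows that do not move let the fingers close. It gives the time, the measured TCP pose, the force and the opening at its end, in the units of the state.
- monitor.sense(): the state, without advancing time (a new reading comes with each control period).
- cams.snapshot(name): name is "side" or "top" or "wrist"; returns (picture, depth): 420x560x3 uint8, red, green, blue; 420x560 float32, mm along the optical axis (not along the pixel's ray), 0 where there is no reading.
- cams.camera_model(name): a dict with "K" (3x3 intrinsics, pixels), "camera_from_world" (4x4, takes a point from world to camera coordinates). Camera axes: x right, y down, z forward; pixel columns grow to the right and rows downward; lengths in mm; the calibration is good to about 2 mm. The wrist camera is an equidistant fisheye: a pixel r from the principal point sees the ray r / f radians off the axis. A picture is of the moment at which its call begins: read the wrist's pose just before it. camera_model takes no time and is no camera call; for the wrist camera it gives the pose at the moment of the call.
- r.hand_in(): hands the job in, once; it reports no verdict.
The state is a dict: "time": time; "joint_pos": joint angles; "qd": joint speeds; "joint_efforts": joint torques, N m; "tool_pos": TCP position; "tcp_rot": TCP orientation; "ft_force": force on the tool from outside, world axes, zero at the start; "wrist_torque": the same for the moment, N m; "finger_gap": finger opening in mm.
Only numpy, scipy, OpenCV 4.12 (cv2) and the standard library are available. Lean on these libraries where they do the work, as an engineer would, in place of code of your own. Each camera call takes 0.05 s, during which the arm holds its last target.

## Task

Close the four glass containers on the kitchen counter: put on each one the pink lid of its own shape and size, so that the lid lies flat on the rim with its plug down in the mouth, and let go. Leave the containers standing where they are, and leave the wooden spoon and the white salt pot where they are.

Things in the scene. Friction and masses are not known exactly. Their poses are not given: they have to be found in the camera images.
- large_round_lid_centre (a point): large round pink lid, stiff, loose, right way up on the counter: disc 120 mm across; plug under it 84 mm across. Upwards: plug 8 mm deep, plate 5 mm thick, upright grip tab in the middle 14 mm thick (along y), 40 mm long (along x), 30 mm high. Point: on the middle axis inside the tab, 21.5 mm above the plug's underside, 8.5 mm above the plate; z up. Seated, it is 13.5 mm above the rim. 40 to 140 g
- small_round_lid_centre (a point): small round pink lid, stiff, loose, right way up on the counter: disc 86 mm across; plug under it 50 mm across. Upwards: plug 8 mm deep, plate 5 mm thick, upright grip tab in the middle 14 mm thick (along y), 40 mm long (along x), 30 mm high. Point: on the middle axis inside the tab, 21.5 mm above the plug's underside, 8.5 mm above the plate; z up. Seated, it is 13.5 mm above the rim. 40 to 140 g
- square_lid_centre (a point): square pink lid, stiff, loose, right way up on the counter: plate 104 x 104 mm, sides along its x and y; plug under it 68 x 68 mm. Upwards: plug 8 mm deep, plate 5 mm thick, upright grip tab in the middle 14 mm thick (along y), 40 mm long (along x), 30 mm high. Point: on the middle axis inside the tab, 21.5 mm above the plug's underside, 8.5 mm above the plate; z up. Seated, it is 13.5 mm above the rim. 40 to 140 g
- oblong_lid_centre (a point): oblong pink lid, stiff, loose, right way up on the counter: plate 136 mm (along its x) x 84 mm (along its y); plug under it 100 x 48 mm. Upwards: plug 8 mm deep, plate 5 mm thick, upright grip tab in the middle 14 mm thick (along y), 40 mm long (along x), 30 mm high. Point: on the middle axis inside the tab, 21.5 mm above the plug's underside, 8.5 mm above the plate; z up. Seated, it is 13.5 mm above the rim. 40 to 140 g
- large_round_mouth (a point): the open large round clear glass container, loose, 55 mm high, inside 100 mm across, outside 108 mm, wall 4 mm, straight sides. The point is the centre of its mouth, level with the rim; z up. The matching lid's plate rests on the rim and its plug drops into the mouth with 8 mm to spare all round
- small_round_mouth (a point): the open small round clear glass container, loose, 60 mm high, inside 66 mm across, outside 74 mm, wall 4 mm, straight sides. The point is the centre of its mouth, level with the rim; z up. The matching lid's plate rests on the rim and its plug drops into the mouth with 8 mm to spare all round
- square_mouth (a point): the open square clear glass container, loose, 50 mm high, inside 84 x 84 mm, outside 92 x 92 mm, sides along its x and y, wall 4 mm, straight sides. The point is the centre of its mouth, level with the rim; z up. The matching lid's plate rests on the rim and its plug drops into the mouth with 8 mm to spare all round
- oblong_mouth (a point): the open oblong clear glass container, loose, 50 mm high, inside 116 mm (along its x) x 64 mm (along its y), outside 124 x 72 mm, wall 4 mm, straight sides. The point is the centre of its mouth, level with the rim; z up. The matching lid's plate rests on the rim and its plug drops into the mouth with 8 mm to spare all round
- spoon_middle (a point): wooden spoon lying on the counter among the things, 228 mm long along its x, bowl 36 mm wide at +x, 11 mm high; the point is in the handle 120 mm from the handle's end. Not to be moved
- salt_middle (a point): small white ceramic salt pot with a steel cap, 52 mm across and 62 mm high, standing among the things; the point is on its axis, 31 mm above the counter. Not to be moved
There are look-alikes about, which are no part of the job. What is shaped like the part that bears small_round_lid_centre but purple or red is not meant.

How it is judged (in metres and radians):
At the end, for the whole second after the job is handed in: Each of the four lids is on its own container: centre within 12 mm of the mouth's centre, seated on the rim (height within 3 mm), lid and container level to 0.06 rad, released and at rest. No container, nor the spoon or salt pot, has been moved more than 30 mm (horizontal distance between large_round_lid_centre and large_round_mouth below 0.012 m and z of large_round_lid_centre in the frame of large_round_mouth between 0.0105 and 0.0165 m and angle between each of large_round_lid_centre, large_round_mouth, small_round_lid_centre, small_round_mouth, square_lid_centre, square_mouth, oblong_lid_centre, oblong_mouth's own z axis and vertical below 0.06 rad and linear speed of each of large_round_lid, small_round_lid, square_lid, oblong_lid below 0.02 m/s and horizontal distance between small_round_lid_centre and small_round_mouth below 0.012 m and z of small_round_lid_centre in the frame of small_round_mouth between 0.0105 and 0.0165 m and horizontal distance between square_lid_centre and square_mouth below 0.012 m and z of square_lid_centre in the frame of square_mouth between 0.0105 and 0.0165 m and horizontal distance between oblong_lid_centre and oblong_mouth below 0.012 m and z of oblong_lid_centre in the frame of oblong_mouth between 0.0105 and 0.0165 m); the robot touches nothing.
It fails at once if a glass container is moved more than 30 mm from where it stood (distance of any of large_round_mouth, small_round_mouth, square_mouth, oblong_mouth from where it was at the start of the episode above 0.03 m).
It fails at once if the wooden spoon is moved more than 30 mm (distance of spoon_middle from where it was at the start of the episode above 0.03 m).
It fails at once if the salt pot is moved more than 30 mm (distance of salt_middle from where it was at the start of the episode above 0.03 m).
It also fails if it takes over 120 s, if anything falls off the work surface, if the arm or the gripper's body presses on something with over 40 N, if the wrist force passes 120 N, or if a joint passes its speed limit or range.

## Working session

There is one attempt and no reset: what is moved stays moved. The work goes in short steps, Python scripts to look and compute and a tool call to move; the robot and the scene stay as the last step left them, time stands still between calls to the robot, and variables do not carry over. Pictures are saved under pics/ and viewed, and the job is handed in when it is done.

Besides the shell and the picture viewer there is one more tool, called after "Request:" as name(argument=value, ...) on one line, values as JSON. jog_arm: Moves the arm, as the interface text tells. Its arguments: {"type":"object","properties":{"offset":{"type":"array","items":{"type":"array","items":{"type":"number"}}},"delta_rot":{"type":"array","items":{"type":"array","items":{"type":"number"}}},"jaw":{"type":"array","items":{"type":"number"}},"newtons":{"type":"number"}},"required":["offset","delta_rot","jaw"]}

```bash
ls; mkdir -p pics
python3 - <<'E'
from bench import monitor, cams, r
import cv2, numpy as np
print(monitor.sense())
for n in ["top","side","wrist"]:
    m=cams.camera_model(n); print(n,m["K"],np.round(m["camera_from_world"],3))
    p,d=cams.snapshot(n)
    cv2.imwrite(f"pics/{n}0.png",p[:,:,::-1]); np.save(f"{n}0.npy",d); 
print(monitor.sense()["time"])
E
```

```text
pics
{'time': 0.0, 'joint_pos': array([-7.54242863e+01,  7.51425253e+00,  8.53289269e+01, -1.65543573e-04,
        8.72596261e+01, -4.89203881e+00]), 'qd': array([-0.01324058,  0.03495487,  0.00905837,  0.07352113,  0.04770552,
        0.05264239]), 'joint_efforts': array([-1.17584143e-03, -5.69377434e+01, -5.00565755e+01, -3.09770394e-04,
        1.44700654e-02,  1.03114125e-06]), 'tool_pos': array([ 199.86136704, -565.16947413,  230.25670554]), 'tcp_rot': array([-1.79991398e+02,  1.02445063e-01, -7.05322318e+01]), 'ft_force': array([ 0.22037595, -0.10198738, -0.35052332]), 'wrist_torque': array([ 0.0373279 , -0.0011422 , -0.00132392]), 'finger_gap': 85.25323043923905}
top [[523.4829233    0.         286.64352697]
 [  0.         523.4829233  211.01966648]
 [  0.           0.           1.        ]] [[ 1.700000e-02 -1.000000e+00  1.900000e-02 -1.357900e+01]
 [-9.990000e-01 -1.800000e-02 -3.400000e-02  5.476740e+02]
 [ 3.500000e-02 -1.800000e-02 -9.990000e-01  1.357336e+03]
 [ 0.000000e+00  0.000000e+00  0.000000e+00  1.000000e+00]]
side [[468.23250039   0.         277.69417702]
 [  0.         468.23250039 209.37072253]
 [  0.           0.           1.        ]] [[-9.190000e-01 -3.950000e-01  1.300000e-02  5.089000e+02]
 [-3.090000e-01  6.980000e-01 -6.460000e-01  2.057280e+02]
 [ 2.460000e-01 -5.980000e-01 -7.630000e-01  1.358537e+03]
 [ 0.000000e+00  0.000000e+00  0.000000e+00  1.000000e+00]]
wrist [[325.1922621    0.         280.05633695]
 [  0.         325.1922621  206.93073399]
 [  0.           0.           1.        ]] [[ 3.32000e-01 -9.43000e-01 -0.00000e+00 -6.00165e+02]
 [-8.92000e-01 -3.14000e-01  3.25000e-01 -4.22340e+01]
 [-3.06000e-01 -1.08000e-01 -9.46000e-01  3.81892e+02]
 [ 0.00000e+00  0.00000e+00  0.00000e+00  1.00000e+00]]
0.15
```

View pics/top0.png

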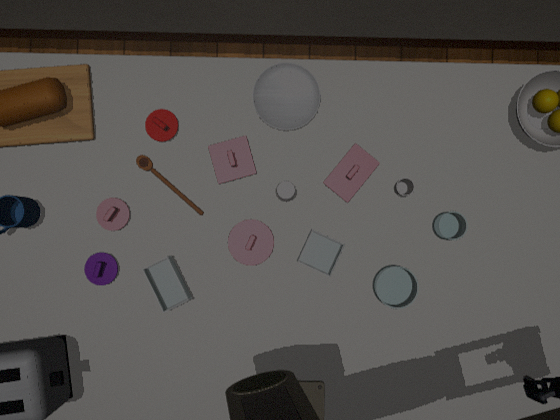

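View pics/side0.png

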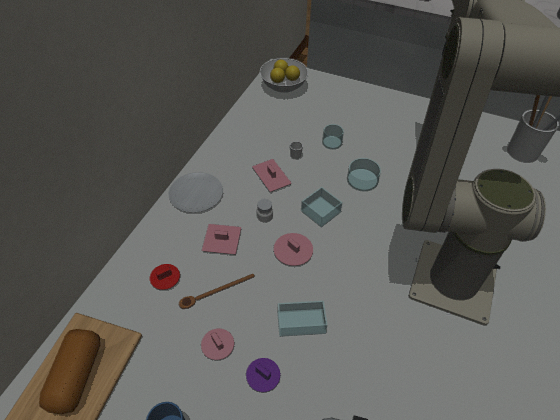

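View pics/wrist0.png

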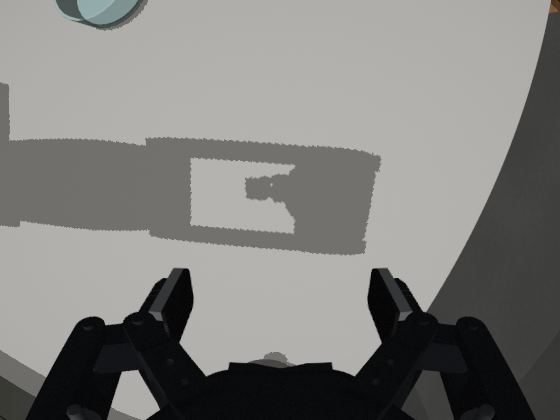

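The top view shows the pink lids at about (113,214) small, (232,160) square, (251,242) large and (352,173) oblong. The containers are at (448,226) small, (394,286) large, (320,252) square and (169,283) oblong. The spoon lies at (170,185), and the pots stand at (286,190) and (403,187). I'll enlarge these next.

Run:
```python
import cv2, numpy as np
p=cv2.imread("pics/top0.png")
def crop(n,x0,y0,w,h,s):
    c=p[y0:y0+h,x0:x0+w]; c=cv2.resize(c,None,fx=s,fy=s,interpolation=cv2.INTER_CUBIC); c=cv2.convertScaleAbs(c,alpha=1.5)
    for i in range(0,w,10): cv2.putText(c,str(x0+i),(i*s,8),0,.3,(0,0,255),1); cv2.line(c,(i*s,10),(i*s,14),(0,0,255),1)
    for i in range(0,h,10): cv2.putText(c,str(y0+i),(0,i*s+4),0,.3,(0,0,255),1); 
    cv2.imwrite(f"pics/{n}.png",c)
crop("c_r",290,200,190,120,4); crop("c_l",70,180,150,140,4); crop("c_m",200,120,190,150,4)
d=np.load("top0.npy")
hsv=cv2.cvtColor(p,cv2.COLOR_BGR2HSV)
for x,y in [(105,214),(113,214),(245,165),(260,250),(352,180),(448,226),(394,286),(320,252),(169,283)]: print(x,y,hsv[y,x],d[y,x])
```

```text
105 214 [178  74  90] 1353.2976
113 214 [175  74  38] 1335.7723
245 165 [170  54 108] 1364.7582
260 250 [171  51 106] 1357.8109
352 180 [173  54 108] 1370.1995
448 226 [ 85  32 104] 1375.3247
394 286 [ 93  23 102] 1367.6105
320 252 [ 90   3 102] 1368.0437
169 283 [100   7 104] 1357.7566
```

View pics/c_r.png

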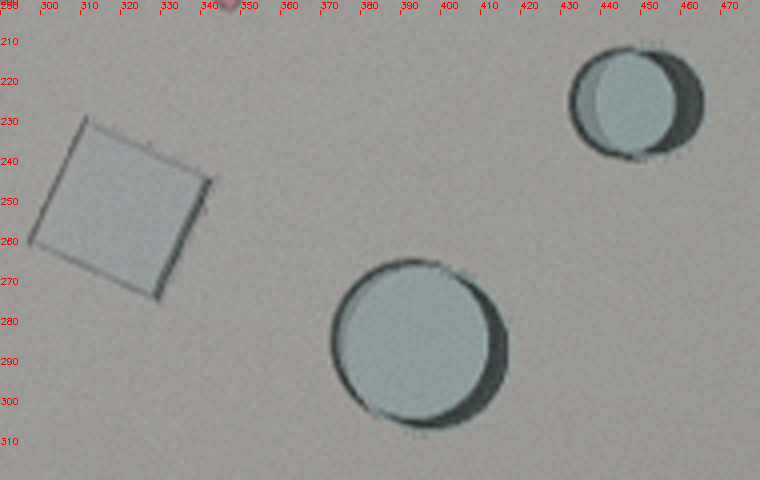

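View pics/c_l.png

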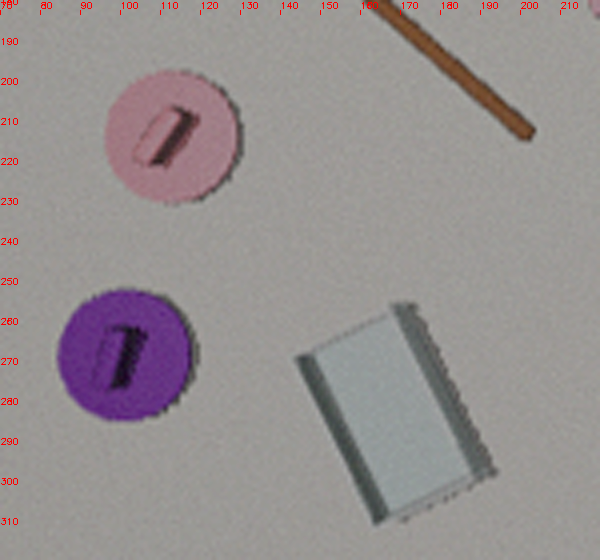

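View pics/c_m.png

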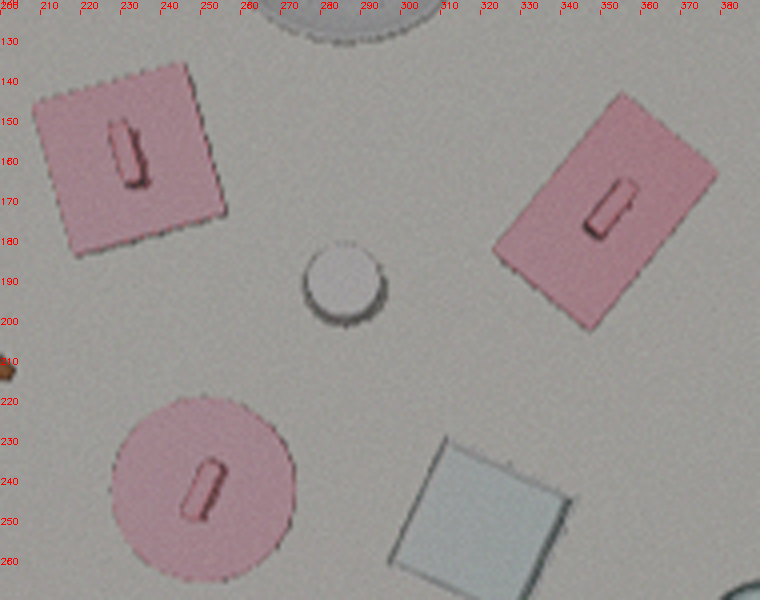

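```bash
cat > h.py <<'E'
import cv2, numpy as np
from bench import monitor, cams, r
from scipy.optimize import minimize
def proj(m,P):
    P=np.asarray(P,float); T=np.array(m["camera_from_world"]); c=P@T[:3,:3].T+T[:3,3]; K=np.array(m["K"])
    return np.c_[K[0,0]*c[:,0]/c[:,2]+K[0,2],K[1,1]*c[:,1]/c[:,2]+K[1,2]]
def back(m,uv,z):
    T=np.array(m["camera_from_world"]);K=np.array(m["K"]);R=T[:3,:3];o=-R.T@T[:3,3]
    uv=np.atleast_2d(uv).astype(float)
    d=np.c_[(uv[:,0]-K[0,2])/K[0,0],(uv[:,1]-K[1,2])/K[1,1],np.ones(len(uv))]@R
    return o+d*((z-o[2])/d[:,2])[:,None]
def circ(D,z,n=120):
    a=np.linspace(0,2*np.pi,n,endpoint=False); return np.c_[D/2*np.cos(a),D/2*np.sin(a),0*a+z]
def rect(w,h,z,n=40):
    t=np.linspace(-.5,.5,n,endpoint=False)
    q=np.r_[np.c_[t,0*t-.5],np.c_[0*t+.5,t],np.c_[-t,0*t+.5],np.c_[0*t-.5,-t]]
    return np.c_[q[:,0]*w,q[:,1]*h,0*q[:,0]+z]
def place(P,x,y,yaw):
    a=np.radians(yaw);R=np.array([[np.cos(a),-np.sin(a),0],[np.sin(a),np.cos(a),0],[0,0,1]])
    return P@R.T+[x,y,0]
MODELS={ # list of outlines
"large":[circ(108,55),circ(108,0),circ(100,55)],"small":[circ(74,60),circ(74,0),circ(66,60)],
"square":[rect(92,92,50),rect(92,92,0),rect(84,84,50)],"oblong":[rect(124,72,50),rect(124,72,0),rect(116,64,50)],
"l_large":[circ(120,13)],"l_small":[circ(86,13)],"l_square":[rect(104,104,13)],"l_oblong":[rect(136,84,13)]}
for k in list(MODELS):
    if k.startswith("l_"): MODELS[k]=MODELS[k]+[rect(40,14,43)]
E
cat > fit.py <<'E'
from h import *
TM=cams.camera_model("top");SM=cams.camera_model("side")
pt=cv2.imread("pics/top0.png");ps=cv2.imread("pics/side0.png")
c={"large":(394,286),"small":(448,226),"square":(320,252),"oblong":(169,283),"l_large":(251,242),"l_small":(113,214),"l_square":(232,160),"l_oblong":(352,173)}
yaw={"large":[0],"small":[0],"square":range(0,90,10),"oblong":range(0,180,10),"l_large":range(0,180,15),"l_small":range(0,180,15),"l_square":range(0,180,10),"l_oblong":range(0,180,10)}
def grad(p,s):
    g=cv2.GaussianBlur(p,(0,0),s).astype(float)
    return np.sqrt(sum(cv2.Sobel(g[:,:,i],cv2.CV_64F,1,0)**2+cv2.Sobel(g[:,:,i],cv2.CV_64F,0,1)**2 for i in range(3)))
def samp(g,uv): return cv2.remap(g.astype(np.float32),uv[:,0].astype(np.float32)[None],uv[:,1].astype(np.float32)[None],cv2.INTER_LINEAR)[0]
G={}
for s in (2.5,1.0): G[s]=(grad(pt,s),grad(ps,s))
import json
res={}
for n,Ms in MODELS.items():
    z=13 if n[0]=="l" and n[1]=="_" else 25
    x0=back(TM,c[n],z)[0]
    def cost(v,s,cs,sig=0):
        t=0
        for k,M in enumerate(Ms):
            w=1 if k<2 else .5
            P=place(M,*v)
            if 0 in cs: t-=w*samp(G[s][0],proj(TM,P)).mean()
            if 1 in cs: t-=w*samp(G[s][1],proj(SM,P)).mean()
        return t
    out=[]
    for cs in ((0,1),(0,),(1,)):
        best=None
        for y in (yaw[n] if cs==(0,1) else [out[0][2]]):
            for s0 in [(0,0),(6,0),(-6,0),(0,6),(0,-6)]:
                v=np.array([x0[0]+s0[0],x0[1]+s0[1],y])
                q=minimize(cost,v,args=(2.5,cs),method="Nelder-Mead",options=dict(initial_simplex=v+np.array([[0,0,0],[8,0,0],[0,8,0],[0,0,6]])))
                q=minimize(cost,q.x,args=(1.0,cs),method="Nelder-Mead",options=dict(initial_simplex=q.x+np.array([[0,0,0],[3,0,0],[0,3,0],[0,0,3]])))
                if best is None or q.fun<best.fun: best=q
        out.append(best.x)
    res[n]=list(out[0]); print(n,*[np.round(o,1) for o in out])
json.dump(res,open("res.json","w"))
def draw(p,m,name,x0,y0,w,h,s):
    c=cv2.convertScaleAbs(cv2.resize(p[y0:y0+h,x0:x0+w],None,fx=s,fy=s,interpolation=cv2.INTER_CUBIC),alpha=1.5)
    for n,v in res.items():
        for M,col in zip(MODELS[n],[(0,0,255),(0,255,0),(255,0,0)]):
            uv=((proj(m,place(M,*v))-[x0,y0]+.5)*s).astype(int)
            for a in uv: cv2.circle(c,tuple(int(q) for q in a),0,col,-1)
    cv2.imwrite(f"pics/{name}.png",c)
draw(pt,TM,"f_r",290,140,190,180,4);draw(pt,TM,"f_l",70,120,210,200,3);draw(ps,SM,"f_s1",240,120,150,120,5);draw(ps,SM,"f_s2",150,220,200,160,4)
E
time python3 fit.py
```

```text
large [ 359.4 -282.     5.3] [ 360.  -282.5    9.1] [ 358.5 -281.2    9.5]
small [ 517.4 -421.2   -2.7] [ 517.8 -421.6    1.2] [ 516.9 -419.9   -6.7]
square [442.2 -88.2  66.1] [444.  -88.7  66.3] [441.2 -88.3  66.1]
oblong [354.1 297.6  27.2] [354.6 295.   27.7] [357.9 303.   27.7]
l_large [464.4  92.  157.8] [465.8  84.2 158.5] [460.3 106.9 157.1]
l_small [530.4 448.6 146.1] [530.8 435.5 148.2] [528.9 449.4 147.7]
l_square [676.3 142.9  16.9] [676.8 136.3  16. ] [671.  157.1  17.1]
l_oblong [ 650.4 -166.3  143.4] [ 647.6 -170.3  142. ] [ 643.8 -149.4  150.9]
real	4m1.176s
user	3m56.469s
sys	0m0.451s
```

View pics/f_r.png

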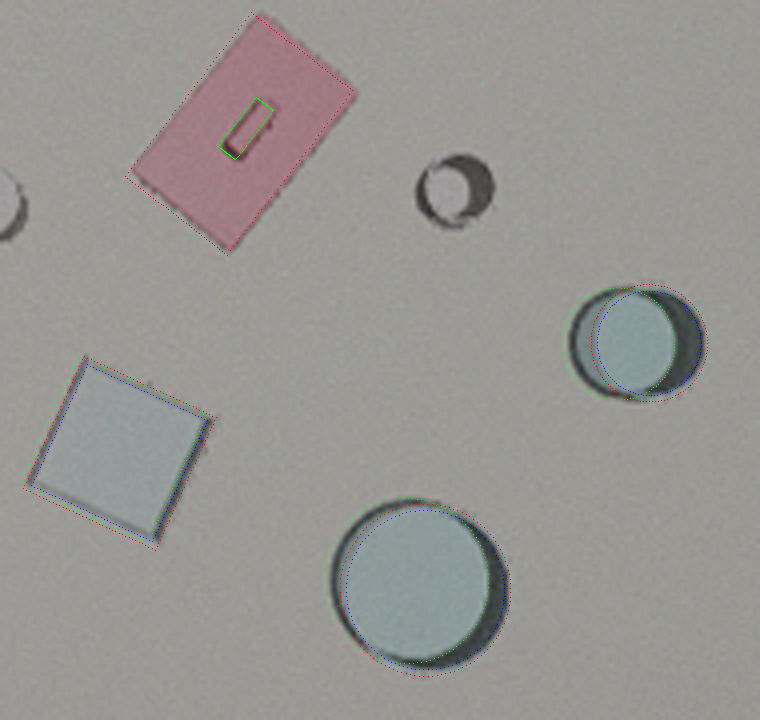

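View pics/f_l.png

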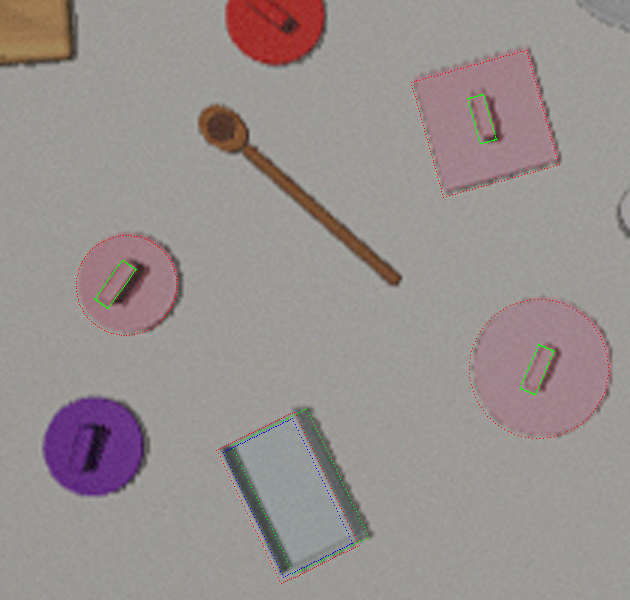

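View pics/f_s2.png

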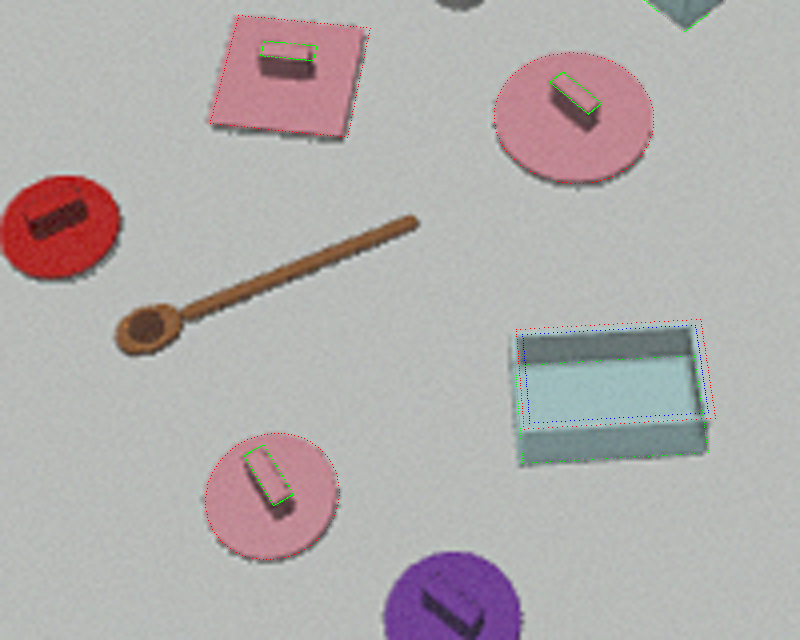

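View pics/f_s1.png

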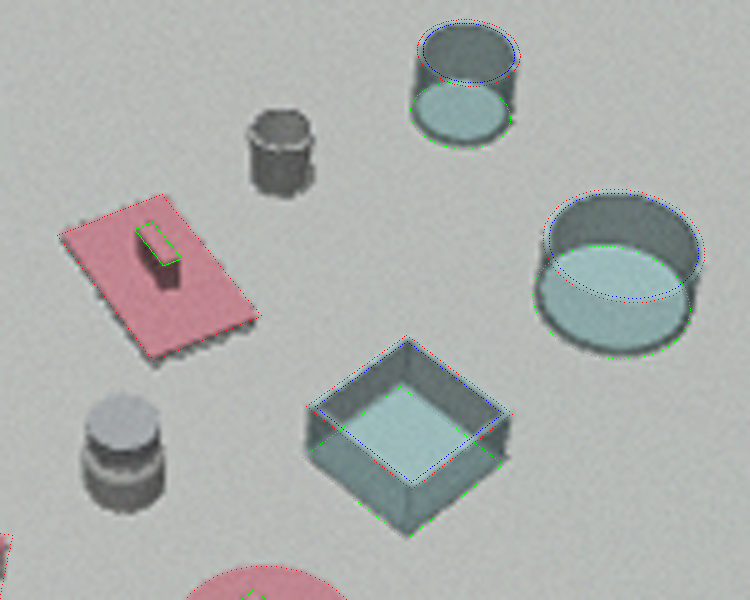

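The containers agree in both cameras to about 3 mm. For the lids, the joint two-camera overlay fits well (the single-camera fits drifted), so I'll use the joint values. I'm starting with the large round lid.

```bash
cat > go.py <<'E'
import sys
from bench import monitor
import numpy as np
# usage: go.py x y z yaw : offset in tool axes AFTER the turn, and turn
x,y,z,yaw=map(float,sys.argv[1:5]); s=monitor.sense()
p=s["tool_pos"]; w=np.radians(yaw); D=np.array([x,y,z])-p
dy=(yaw-s["tcp_rot"][2]+180)%360-180
print("t",round(s["time"],2),"tcp",p.round(1),"rot",s["tcp_rot"].round(2),"F",s["ft_force"].round(1),"gap",round(s["finger_gap"],1),"j",s["joint_pos"].round(0))
print("tool offset after turn",(np.cos(w)*D[0]+np.sin(w)*D[1]).round(1),(np.sin(w)*D[0]-np.cos(w)*D[1]).round(1),(-D[2]).round(1),"rz",-dy.round(2))
E
python3 go.py 464.4 92 120 -112.2
```

```text
t 0.15 tcp [ 199.9 -565.3  230.5] rot [-1.7999e+02  8.0000e-02 -7.0530e+01] F [0.2 0.1 0.2] gap 85.7 j [-75.   8.  85.  -0.  87.  -5.]
tool offset after turn -708.5 3.4 110.5 rz 41.67
```

Request:
jog_arm(offset=[[0,0,0],[0,0,0],[0,0,0],[0,0,0],[0,0,0],[-44,0,7],[-44,0,7],[-44,0,7],[-44,0,7],[-44,0,7],[-44,0,7],[-44,0,7],[-44,0,7],[-44,0,7],[-44,0,7],[-44,0,7],[-44,0,7],[-44,0,7],[-44,0,7],[-44,0,7]], delta_rot=[[0,0,8.34],[0,0,8.34],[0,0,8.34],[0,0,8.34],[0,0,8.34],[0,0,0],[0,0,0],[0,0,0],[0,0,0],[0,0,0],[0,0,0],[0,0,0],[0,0,0],[0,0,0],[0,0,0],[0,0,0],[0,0,0],[0,0,0],[0,0,0],[0,0,0]], jaw=[55,55,55,55,55,55,55,55,55,55,55,55,55,55,55,55,55,55,55,55], newtons=60)

```text
time: 2.15
tool_pos: [470.9, 60.3, 119.3]
tcp_rot: [179.9, 0.3, -114.3]
ft_force: [0.5, -1.2, 0.3]
finger_gap: 46.7
```

```bash
python3 go.py 464.4 92 120 -112.2
```

```text
t 2.15 tcp [470.9  60.3 119.3] rot [ 179.88    0.34 -114.31] F [ 0.5 -1.2  0.3] gap 46.7 j [  1.  -7. 112.   0.  75. 115.]
tool offset after turn -26.9 18.0 -0.7 rz -2.11
```

Request:
jog_arm(offset=[[0,0,0],[-14,8,0],[-14,8,0],[0,0,0]], delta_rot=[[0,0,-2.1],[0,0,0],[0,0,0],[0,0,0]], jaw=[55,55,55,55])

```text
time: 2.55
tool_pos: [465.7, 99.9, 116.7]
tcp_rot: [179.6, 0.3, -111.6]
ft_force: [-0.2, -0.3, -0.7]
finger_gap: 47.3
```

```bash
python3 go.py 464.4 92 120 -112.2
python3 - <<'E'
from h import *
p,d=cams.snapshot("wrist"); cv2.imwrite("pics/w1.png",p[:,:,::-1]); print(cams.camera_model("wrist"))
E
```

```text
t 2.55 tcp [465.7  99.9 116.7] rot [ 179.62    0.31 -111.63] F [-0.2 -0.3 -0.7] gap 47.3 j [  6.  -7. 112.   0.  75. 117.]
tool offset after turn 7.8 -1.8 -3.3 rz 0.57
{'K': array([[325.1922621 ,   0.        , 280.05633695],
       [  0.        , 325.1922621 , 206.93073399],
       [  0.        ,   0.        ,   1.        ]]), 'camera_from_world': array([[-3.70105565e-01, -9.28984238e-01, -3.18701066e-03,
         2.64021659e+02],
       [-8.77417722e-01,  3.48430312e-01,  3.29749086e-01,
         3.68101414e+02],
       [-3.05221252e-01,  1.24838311e-01, -9.44063231e-01,
         4.03699298e+02],
       [ 0.00000000e+00,  0.00000000e+00,  0.00000000e+00,
         1.00000000e+00]])}
```

View pics/w1.png

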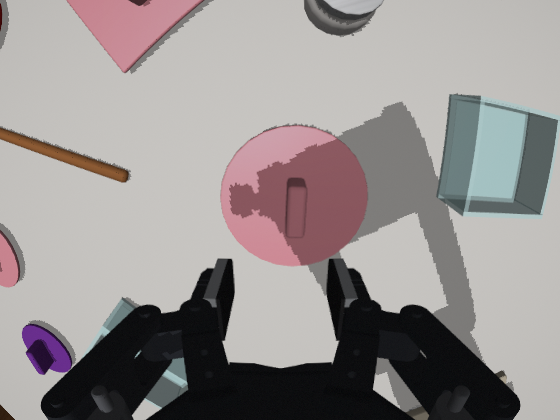

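```bash
cat >> h.py <<'E'
import json
def fproj(m,P):
    T=np.array(m["camera_from_world"]);K=np.array(m["K"]);c=np.asarray(P,float)@T[:3,:3].T+T[:3,3]
    r=np.hypot(c[:,0],c[:,1]); th=np.arctan2(r,c[:,2]); k=np.where(r>1e-9,th/np.maximum(r,1e-9),0)
    return np.c_[K[0,0]*c[:,0]*k+K[0,2],K[1,1]*c[:,1]*k+K[1,2]]
def wrist(name,over=(),extra={}):
    m=cams.camera_model("wrist"); p,d=cams.snapshot("wrist"); c=p[:,:,::-1].copy()
    res=json.load(open("res.json")); res.update(extra)
    c=cv2.convertScaleAbs(cv2.resize(c,None,fx=1.4,fy=1.4),alpha=1.2)
    for n in over:
        for M,col in zip(MODELS[n],[(0,0,255),(0,255,0),(255,0,0)]):
            for a in (fproj(m,place(M,*res[n]))+.5)*1.4-.5:
                if 0<=a[0]<784 and 0<=a[1]<588: cv2.circle(c,(int(a[0]),int(a[1])),0,col,-1)
    cv2.imwrite(f"pics/{name}.png",c)
E
python3 - <<'E'
from h import *
wrist("w2",list(MODELS))
E
python3 go.py 464.4 92 120 -112.2
```

```text
t 2.65 tcp [466.   98.4 116.8] rot [ 179.66    0.28 -111.68] F [ 0.8 -0.2  0.6] gap 47.1 j [  5.  -7. 112.   0.  75. 117.]
tool offset after turn 6.6 -0.9 -3.2 rz 0.52
```

View pics/w2.png

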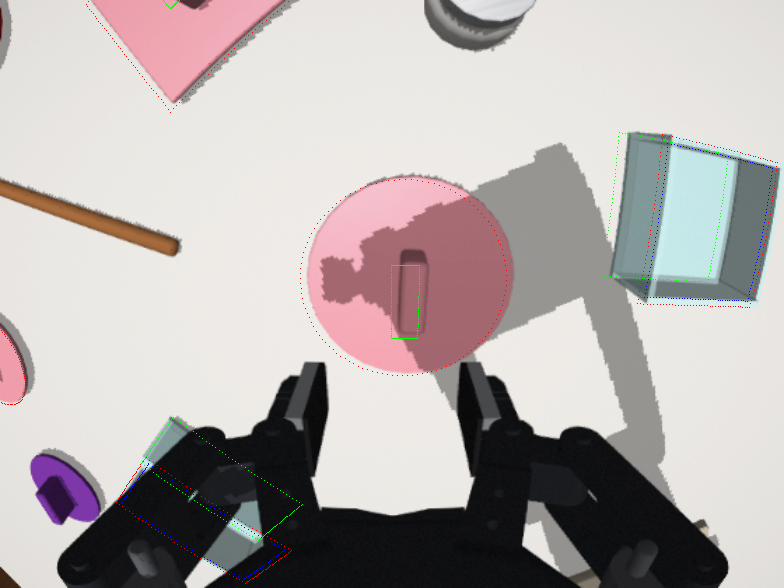

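Request:
jog_arm(offset=[[8,-1,0],[0,0,17],[0,0,20],[0,0,20],[0,0,0],[0,0,0]], delta_rot=[[0,0,0.5],[0,0,0],[0,0,0],[0,0,0],[0,0,0],[0,0,0]], jaw=[55,55,55,55,55,55])

```text
time: 3.25
tool_pos: [464.9, 83.9, 60.0]
tcp_rot: [179.9, 0.2, -112.6]
ft_force: [0.9, 0.5, 0.3]
finger_gap: 46.7
```

```bash
python3 go.py 464.4 92 17 -112.2
python3 - <<'E'
from h import *
wrist("w3",["l_large"])
E
python3 go.py 464.4 92 17 -112.2
```

```text
t 3.25 tcp [464.9  83.9  60. ] rot [ 179.86    0.24 -112.62] F [0.9 0.5 0.3] gap 46.7 j [  4.  -3. 115.   0.  68. 116.]
tool offset after turn -7.3 3.6 43.0 rz -0.42
t 3.3 tcp [464.8  83.9  59.9] rot [ 179.85    0.24 -112.61] F [-0.2  0.7 -0.7] gap 47.0 j [  4.  -3. 115.   0.  68. 116.]
tool offset after turn -7.3 3.4 42.9 rz -0.41
```

View pics/w3.png

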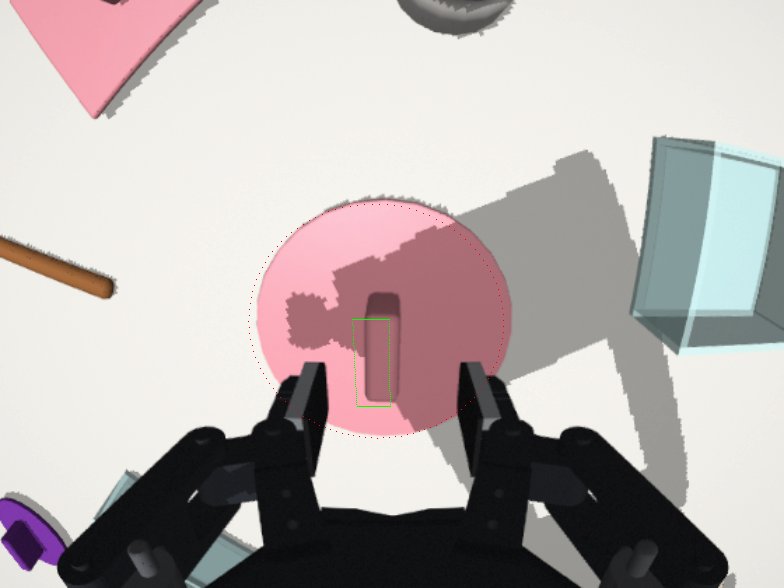

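Request:
jog_arm(offset=[[-4,2.5,10],[0,0,15],[0,0,10],[0,0,0],[0,0,0]], delta_rot=[[0,0,-0.4],[0,0,0],[0,0,0],[0,0,0],[0,0,0]], jaw=[55,55,55,55,55])

```text
time: 3.8
tool_pos: [466.9, 89.1, 26.6]
tcp_rot: [-179.8, 0.4, -112.2]
ft_force: [0.8, 0.1, -0.1]
finger_gap: 47.2
```

```bash
python3 go.py 463.1 88.8 17 -112.2
python3 - <<'E'
from h import *
wrist("w4",["l_large"],{"l_large":[463.1,88.8,157.8]})
E
```

```text
t 3.8 tcp [466.9  89.1  26.6] rot [-179.83    0.4  -112.19] F [ 0.8  0.1 -0.1] gap 47.2 j [  4.  -0. 116.   0.  64. 116.]
tool offset after turn 1.7 3.4 9.6 rz 0.01
```

View pics/w4.png

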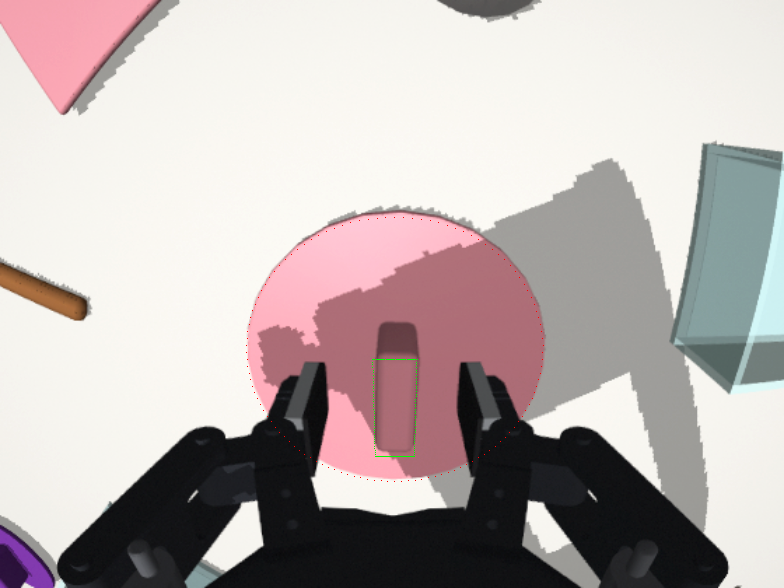

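Request:
jog_arm(offset=[[1,1.5,5],[0,0,5],[0,0,0],[0,0,0],[0,0,0],[0,0,0],[0,0,0],[0,0,0]], delta_rot=[[0,0,0],[0,0,0],[0,0,0],[0,0,0],[0,0,0],[0,0,0],[0,0,0],[0,0,0]], jaw=[55,55,55,0,0,0,0,0])

```text
time: 4.65
tool_pos: [466.3, 89.0, 17.5]
tcp_rot: [-179.7, 0.5, -112.2]
ft_force: [-0.1, -0.4, 0.5]
finger_gap: 12.9
```

```bash
python3 go.py 464.8 88.1 17 -112.2
```

```text
t 4.65 tcp [466.3  89.   17.5] rot [-179.69    0.47 -112.19] F [-0.1 -0.4  0.5] gap 12.9 j [  4.   0. 116.   0.  63. 116.]
tool offset after turn 1.4 1.1 0.5 rz 0.01
```

Request:
jog_arm(offset=[[0,0,-10],[0,0,-25],[0,0,-35],[0,0,-35],[15,-2,0],[35,-4,0],[35,-4,0],[35,-4,0],[35,-4,0],[35,-4,0],[35,-4,0],[35,-4,0],[35,-4,0],[35,-4,0],[25,-2,0],[10,0,0],[0,0,0],[0,0,0],[0,0,0]], delta_rot=[[0,0,0],[0,0,0],[0,0,0],[0,0,0],[0,0,0],[0,0,0],[0,0,0],[0,0,0],[0,0,0],[0,0,0],[0,0,0],[0,0,0],[0,0,0],[0,0,0],[0,0,0],[0,0,0],[0,0,0],[0,0,0],[0,0,0]], jaw=[0,0,0,0,0,0,0,0,0,0,0,0,0,0,0,0,0,0,0])

```text
time: 6.55
tool_pos: [362.6, -277.1, 137.6]
tcp_rot: [-179.0, 0.5, -112.0]
ft_force: [0.6, -0.0, -0.6]
finger_gap: 12.7
```

```bash
python3 go.py 359 -283 120 -112.2
python3 - <<'E'
from h import *
wrist("w5",["large"])
E
```

```text
t 6.55 tcp [ 362.6 -277.1  137.6] rot [-178.97    0.47 -111.98] F [ 0.6 -0.  -0.6] gap 12.7 j [-44. -13. 115.   1.  77.  67.]
tool offset after turn 6.8 1.1 17.6 rz 0.22
```

View pics/w5.png

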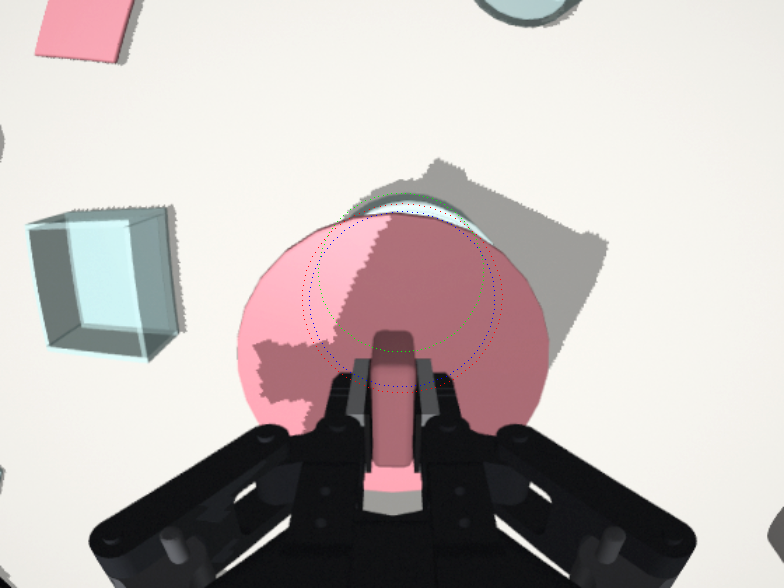

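Run:
```python
from h import *
wrist("w6",["large","square","small","l_oblong"])
```

```text
(no output)
```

View pics/w6.png

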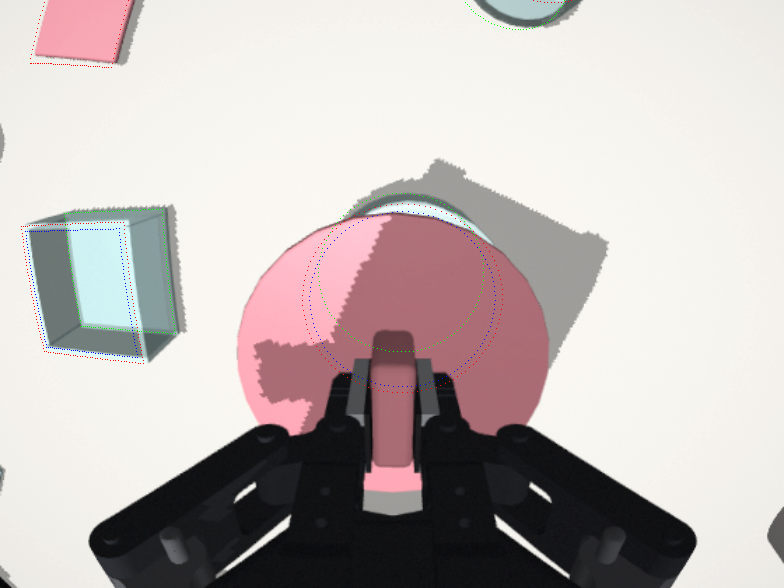

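```bash
python3 go.py 360.4 -285.4 80 -112.2
```

```text
t 6.65 tcp [ 362.7 -277.   137.5] rot [-178.98    0.46 -111.94] F [-0.2 -0.  -1.1] gap 13.0 j [-44. -13. 115.   1.  77.  67.]
tool offset after turn 8.6 -1.1 57.5 rz 0.26
```

Request:
jog_arm(offset=[[4,0,10],[4.5,-1,20],[0,0,18],[0,0,8],[0,0,0],[0,0,0]], delta_rot=[[-0.5,0.2,0],[-0.5,0.2,0],[0,0,0],[0,0,0],[0,0,0],[0,0,0]], jaw=[0,0,0,0,0,0])

```text
time: 7.25
tool_pos: [361.8, -283.2, 77.9]
tcp_rot: [179.9, 0.0, -111.6]
ft_force: [-0.0, -0.3, -0.5]
finger_gap: 12.9
```

```bash
python3 go.py 360.4 -285.4 64.5 -112.2;  python3 - <<'E'
from h import *
wrist("w7",["large","square"])
p,d=cams.snapshot("side"); cv2.imwrite("pics/s7.png",cv2.resize(p[120:260,280:460,::-1],None,fx=4,fy=4))
E
```

```text
t 7.25 tcp [ 361.8 -283.2   77.9] rot [ 1.7989e+02  3.0000e-02 -1.1164e+02] F [-0.  -0.3 -0.5] gap 12.9 j [-44.  -7. 116.  -0.  71.  67.]
tool offset after turn 2.5 0.5 13.4 rz 0.56
```

View pics/w7.png

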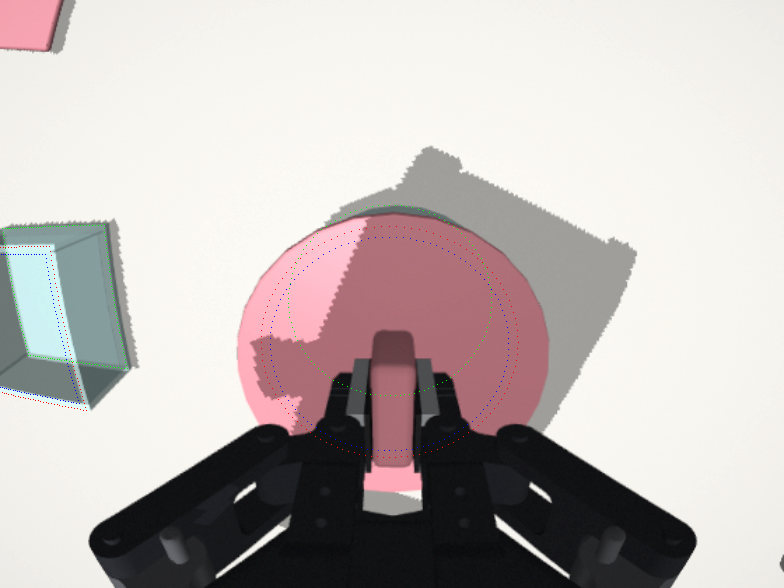

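View pics/s7.png

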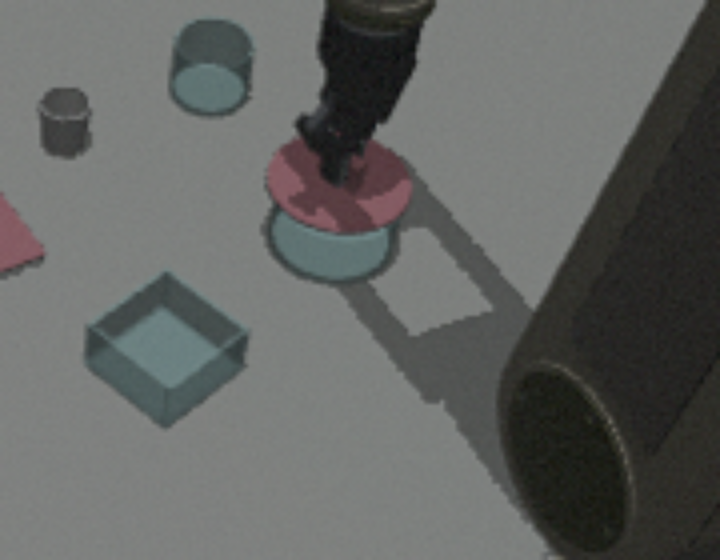

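Request:
jog_arm(offset=[[2.5,0.5,0],[0,0,5],[0,0,5],[0,0,3],[0,0,0],[0,0,0]], delta_rot=[[0,0,0],[0,0,0],[0,0,0],[0,0,0],[0,0,0],[0,0,0]], jaw=[0,0,0,0,0,0])

```text
time: 7.95
tool_pos: [361.6, -287.2, 66.5]
tcp_rot: [-179.8, -0.1, -111.7]
ft_force: [0.8, 0.3, 0.3]
finger_gap: 13.1
```

```bash
python3 go.py 360.4 -285.4 64.5 -112.2
```

```text
t 7.95 tcp [ 361.6 -287.2   66.5] rot [-1.7983e+02 -9.0000e-02 -1.1166e+02] F [0.8 0.3 0.3] gap 13.1 j [-45.  -6. 117.  -0.  69.  67.]
tool offset after turn -1.2 1.8 2.0 rz 0.54
```

Request:
jog_arm(offset=[[-1,1.5,2],[0,0,0.5],[0,0,0],[0,0,0],[0,0,0],[0,0,0],[0,0,0],[0,0,-10],[0,0,-30],[0,0,-30],[0,0,0],[0,0,0]], delta_rot=[[0,0,0],[0,0,0],[0,0,0],[0,0,0],[0,0,0],[0,0,0],[0,0,0],[0,0,0],[0,0,0],[0,0,0],[0,0,0],[0,0,0]], jaw=[0,0,0,55,55,55,55,55,55,55,55,55])

```text
time: 9.15
tool_pos: [360.3, -285.3, 138.6]
tcp_rot: [-179.8, -0.1, -111.7]
ft_force: [0.7, -0.3, -0.0]
finger_gap: 47.0
```

```bash
python3 go.py 650.4 -169.3 120 -126.6;  python3 - <<'E'
from h import *
wrist("w8",["large","square","small","l_oblong"])
p,d=cams.snapshot("side"); cv2.imwrite("pics/s8.png",cv2.resize(p[120:260,280:460,::-1],None,fx=4,fy=4))
E
```

```text
t 9.15 tcp [ 360.3 -285.3  138.6] rot [-1.7982e+02 -9.0000e-02 -1.1166e+02] F [ 0.7 -0.3 -0. ] gap 47.0 j [-45. -11. 113.  -0.  78.  67.]
tool offset after turn -266.1 -163.7 18.6 rz 14.94
```

View pics/w8.png

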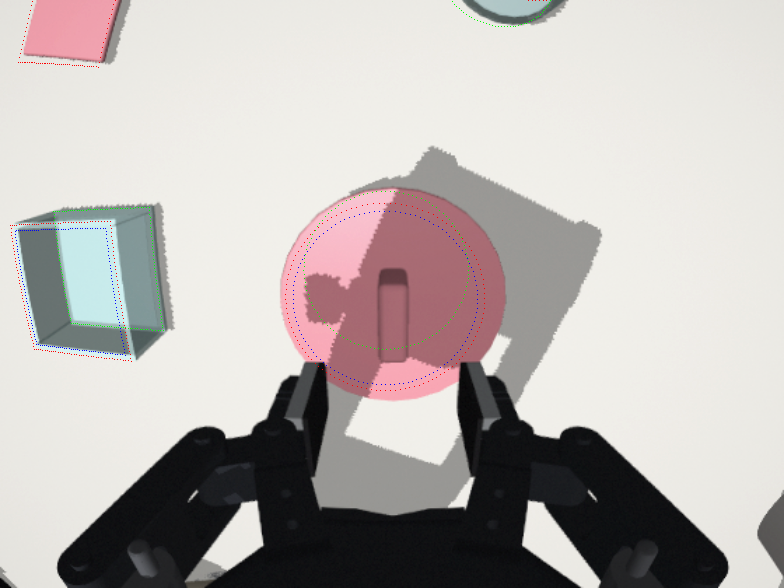

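View pics/s8.png

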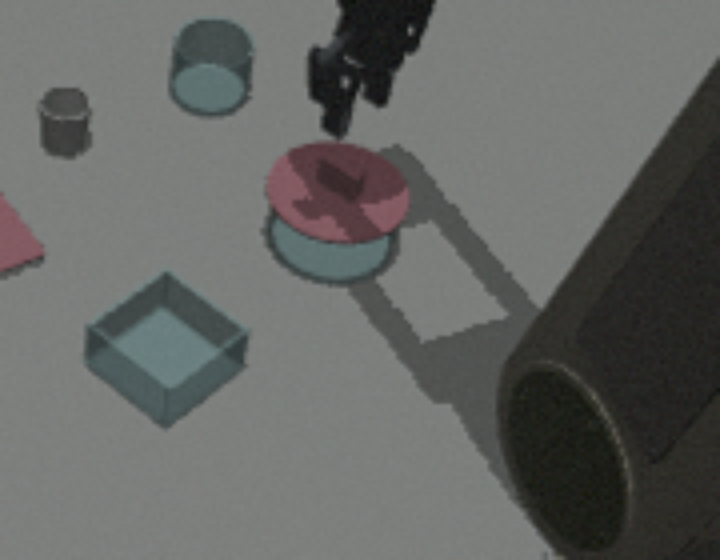

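Request:
jog_arm(offset=[[0,0,0],[0,0,0],[0,0,0],[-20,-12,2],[-33,-20,2],[-33,-20,2],[-33,-20,2],[-33,-20,2],[-33,-20,2],[-33,-20,2],[-25,-15,2],[-15,-10,2],[-8,-6,0],[0,0,0],[0,0,0],[0,0,0]], delta_rot=[[0,0,7.5],[0,0,7.5],[0,0,0],[0,0,0],[0,0,0],[0,0,0],[0,0,0],[0,0,0],[0,0,0],[0,0,0],[0,0,0],[0,0,0],[0,0,0],[0,0,0],[0,0,0],[0,0,0]], jaw=[55,55,55,55,55,55,55,55,55,55,55,55,55,55,55,55])

```text
time: 10.85
tool_pos: [651.3, -157.3, 99.5]
tcp_rot: [178.7, -0.3, -124.4]
ft_force: [-0.5, 0.1, -0.8]
finger_gap: 47.1
```

```bash
python3 go.py 650.4 -169.3 120 -126.6;  python3 - <<'E'
from h import *
wrist("w9",["l_oblong"],{"l_oblong":[650.4,-169.3,143.4]})
E
```

```text
t 10.85 tcp [ 651.3 -157.3   99.5] rot [ 178.75   -0.27 -124.36] F [-0.5  0.1 -0.8] gap 47.1 j [-18.  24.  79.   0.  78. 106.]
tool offset after turn 10.1 -6.4 -20.5 rz 2.24
```

View pics/w9.png

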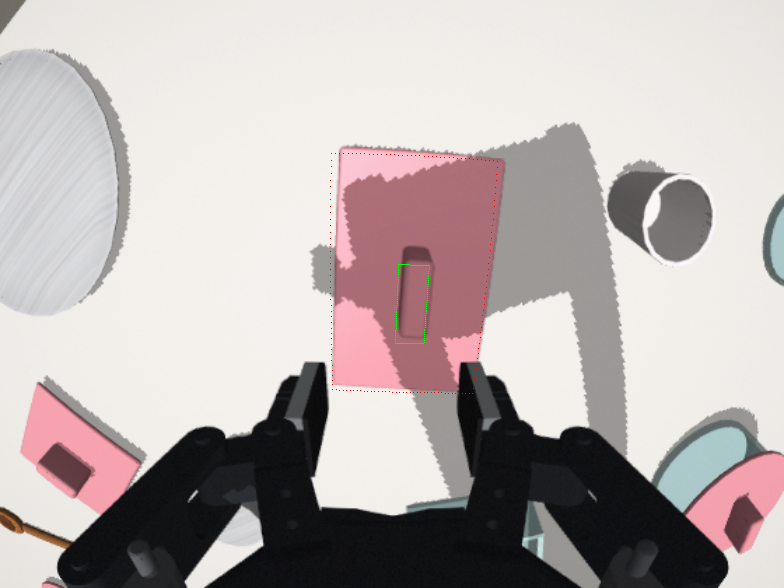

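```bash
cat >> h.py <<'E'
def grad(g,s):
    g=cv2.GaussianBlur(g.astype(np.float32),(0,0),s); return np.hypot(cv2.Sobel(g,cv2.CV_32F,1,0),cv2.Sobel(g,cv2.CV_32F,0,1))
def samp(g,uv): return cv2.remap(g,uv[:,0].astype(np.float32)[None],uv[:,1].astype(np.float32)[None],cv2.INTER_LINEAR)[0]
def wfit(n,name,outl=None,yawfree=True):
    m=cams.camera_model("wrist"); p,d=cams.snapshot("wrist")
    res=json.load(open("res.json")); v0=np.array(res[n])+[0,-3,0]
    h=cv2.cvtColor(p,cv2.COLOR_RGB2HSV)
    Ms=MODELS[n] if outl is None else [MODELS[n][i] for i in outl]
    if n.startswith("l_"):
        g=h[:,:,1].astype(np.float32); Ms=Ms[:1] if outl is None else Ms
    else: g=p[:,:,0].astype(np.float32)
    v=v0
    for s in (4,2,1):
        G=grad(g,s)
        def cost(v): return -sum(samp(G,fproj(m,place(M,*v))).mean() for M in Ms)
        st=6 if s==4 else 2
        q=minimize(cost,v,method="Nelder-Mead",options=dict(initial_simplex=v+np.array([[0,0,0],[st,0,0],[0,st,0],[0,0,st*yawfree+1e-6]]))); v=q.x
    print(n,"scene",np.round(res[n],1),"wrist fit",v.round(1),"diff",(v-res[n]).round(1))
    c=cv2.convertScaleAbs(cv2.resize(p[:,:,::-1],None,fx=1.4,fy=1.4),alpha=1.2)
    for M,col in zip(MODELS[n],[(0,0,255),(0,255,0),(255,0,0)]):
        for a in (fproj(m,place(M,*v))+.5)*1.4-.5:
            if 0<=a[0]<784 and 0<=a[1]<588: cv2.circle(c,(int(a[0]),int(a[1])),0,col,-1)
    cv2.imwrite(f"pics/{name}.png",c)
    return v
E
python3 - <<'E'
from h import *
wfit("l_oblong","w10")
E
```

```text
l_oblong scene [ 650.4 -166.3  143.4] wrist fit [ 651.5 -172.3  141.7] diff [ 1.1 -6.  -1.7]
```

View pics/w10.png

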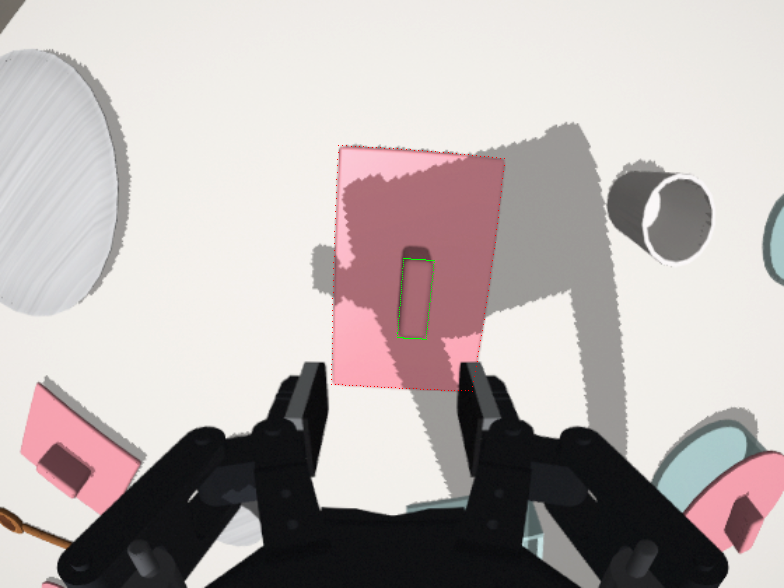

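```bash
python3 go.py 651.5 -172.3 17 -128.3
```

```text
t 10.95 tcp [ 651.3 -157.5   99.8] rot [ 178.77   -0.26 -124.42] F [-0.7  0.   1.2] gap 47.0 j [-18.  24.  79.   0.  78. 106.]
tool offset after turn 11.5 -9.3 82.8 rz 3.88
```

Request:
jog_arm(offset=[[0,0,0],[0,0,0],[6,-5,10],[5.5,-4.5,20],[0,0,20],[0,0,15],[0,0,0],[0,0,0],[0,0,0]], delta_rot=[[1.2,-0.3,3.9],[0,0,0],[0,0,0],[0,0,0],[0,0,0],[0,0,0],[0,0,0],[0,0,0],[0,0,0]], jaw=[55,55,55,55,55,55,55,55,55])

```text
time: 11.85
tool_pos: [650.4, -177.8, 33.0]
tcp_rot: [-179.9, -0.0, -128.1]
ft_force: [-0.2, 0.4, -0.3]
finger_gap: 47.0
```

```bash
python3 go.py 651.5 -172.3 17 -128.3
```

```text
t 11.85 tcp [ 650.4 -177.8   33. ] rot [-1.7994e+02 -2.0000e-02 -1.2805e+02] F [-0.2  0.4 -0.3] gap 47.0 j [-20.  28.  82.  -0.  70. 108.]
tool offset after turn -5.0 2.5 16.0 rz 0.25
```

Request:
jog_arm(offset=[[-5,2.5,0],[0,0,0],[0,0,8],[0,0,8],[0,0,0],[0,0,0]], delta_rot=[[0,0,0.2],[0,0,0],[0,0,0],[0,0,0],[0,0,0],[0,0,0]], jaw=[55,55,55,55,55,55])

```text
time: 12.45
tool_pos: [653.9, -171.9, 18.9]
tcp_rot: [-179.7, 0.1, -128.2]
ft_force: [0.4, -0.2, 0.3]
finger_gap: 46.6
```

```bash
python3 go.py 651.5 -172.3 17 -128.3
```

```text
t 12.45 tcp [ 653.9 -171.9   18.9] rot [-1.7967e+02  7.0000e-02 -1.2819e+02] F [ 0.4 -0.2  0.3] gap 46.6 j [-19.  29.  82.  -0.  68. 109.]
tool offset after turn 1.8 1.6 1.9 rz 0.11
```

Close; I'll nudge it and grip.

Request:
jog_arm(offset=[[1.8,1.6,1.9],[0,0,0],[0,0,0],[0,0,0],[0,0,0],[0,0,0],[0,0,0]], delta_rot=[[0,0,0],[0,0,0],[0,0,0],[0,0,0],[0,0,0],[0,0,0],[0,0,0]], jaw=[55,55,0,0,0,0,0])

```text
time: 13.15
tool_pos: [651.2, -172.5, 17.0]
tcp_rot: [-179.7, 0.1, -128.2]
ft_force: [-0.5, 0.4, -1.3]
finger_gap: 12.9
```

```bash
python3 go.py 651.5 -172.3 17 -128.3;python3 go.py 354.1 294.6 140 -62.8
```

```text
t 13.15 tcp [ 651.2 -172.5   17. ] rot [-1.7968e+02  7.0000e-02 -1.2820e+02] F [-0.5  0.4 -1.3] gap 12.9 j [-19.  29.  83.  -0.  68. 109.]
tool offset after turn -0.4 -0.1 -0.0 rz 0.1
t 13.15 tcp [ 651.2 -172.5   17. ] rot [-1.7968e+02  7.0000e-02 -1.2820e+02] F [-0.5  0.4 -1.3] gap 12.9 j [-19.  29.  83.  -0.  68. 109.]
tool offset after turn -551.3 50.7 -123.0 rz -65.4
```

Request:
jog_arm(offset=[[0,0,-10],[0,0,-25],[0,0,-30],[0,0,-30],[0,0,-30],[0,0,0],[0,0,0],[0,0,0],[0,0,0],[0,0,0],[0,0,0]], delta_rot=[[0,0,0],[0,0,0],[0,0,-8.2],[0,0,-8.2],[0,0,-8.2],[0,0,-8.2],[0,0,-8.2],[0,0,-8.2],[0,0,-8.2],[0,0,-8],[0,0,0]], jaw=[0,0,0,0,0,0,0,0,0,0,0])

```text
time: 14.25
tool_pos: [650.7, -172.3, 154.9]
tcp_rot: [-179.7, -0.4, -60.2]
ft_force: [-0.1, -0.5, -1.1]
finger_gap: 12.9
```

```bash
python3 go.py 354.1 294.6 140 -62.8
```

```text
t 14.25 tcp [ 650.7 -172.3  154.9] rot [-179.7    -0.42  -60.2 ] F [-0.1 -0.5 -1.1] gap 12.9 j [-19.  21.  78.  -0.  81.  41.]
tool offset after turn -550.8 50.4 14.9 rz 2.6
```

Request:
jog_arm(offset=[[0,0,0],[-20,2,0],[-35,4,0],[-40,4,0],[-40,4,0],[-40,4,0],[-40,4,0],[-40,4,0],[-40,4,0],[-35,3,0],[-20,2,0],[0,0,0],[0,0,0],[0,0,0]], delta_rot=[[0,0,2.6],[0,0,0],[0,0,0],[0,0,0],[0,0,0],[0,0,0],[0,0,0],[0,0,0],[0,0,0],[0,0,0],[0,0,0],[0,0,0],[0,0,0],[0,0,0]], jaw=[0,0,0,0,0,0,0,0,0,0,0,0,0,0])

```text
time: 15.65
tool_pos: [462.2, 137.2, 157.6]
tcp_rot: [-179.2, -0.6, -66.6]
ft_force: [0.4, -0.1, -1.4]
finger_gap: 12.9
```

```bash
python3 go.py 354.1 294.6 140 -62.8
python3 - <<'E'
from h import *
wfit("oblong","w11")
E
```

```text
t 15.65 tcp [462.2 137.2 157.6] rot [-179.18   -0.62  -66.65] F [ 0.4 -0.1 -1.4] gap 12.9 j [ 11.  -9. 110.  -0.  79.  77.]
tool offset after turn -189.4 24.2 17.6 rz -3.85
oblong scene [354.1 297.6  27.2] wrist fit [355.8 299.2  27.2] diff [1.7 1.6 0. ]
```

View pics/w11.png

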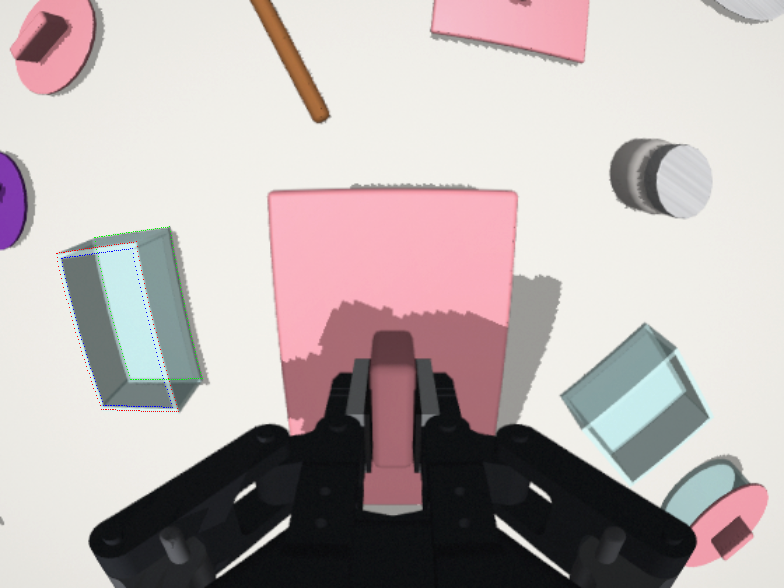

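Request:
jog_arm(offset=[[0,0,0],[-25,5,0],[-30,5,0],[-15,5,0],[0,0,0],[0,0,0],[0,0,0]], delta_rot=[[-0.8,-0.6,-3.9],[0,0,0],[0,0,0],[0,0,0],[0,0,0],[0,0,0],[0,0,0]], jaw=[0,0,0,0,0,0,0])

```text
time: 16.4
tool_pos: [420.6, 187.5, 157.9]
tcp_rot: [180.0, -0.1, -63.5]
ft_force: [0.3, -0.2, -0.3]
finger_gap: 13.1
```

```bash
python3 go.py 354.1 294.6 140 -62.8
python3 - <<'E'
from h import *
wfit("oblong","w12"); wfit("square","w12b")
E
```

```text
t 16.4 tcp [420.6 187.5 157.9] rot [ 1.7998e+02 -1.5000e-01 -6.3530e+01] F [ 0.3 -0.2 -0.3] gap 13.1 j [ 18. -12. 112.  -0.  80.  81.]
tool offset after turn -125.6 10.3 17.9 rz -0.73
oblong scene [354.1 297.6  27.2] wrist fit [355.8 298.8  27.2] diff [1.7 1.2 0. ]
square scene [442.2 -88.2  66.1] wrist fit [440.5 -95.1  65.9] diff [-1.7 -7.  -0.2]
```

View pics/w12.png

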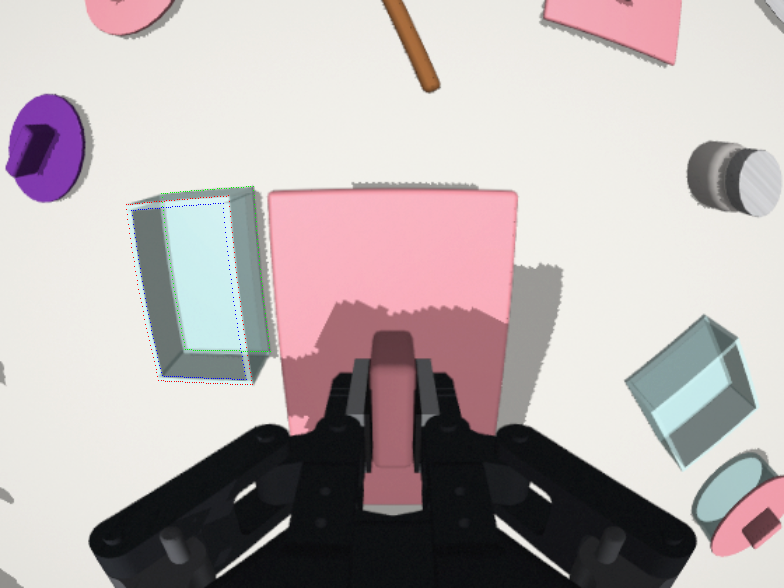

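Run:
```python
import cv2
a=cv2.imread("pics/w12.png");cv2.imwrite("pics/w12c.png",cv2.resize(a[170:400,110:290],None,fx=3,fy=3)[:600])
b=cv2.imread("pics/w12b.png");cv2.imwrite("pics/w12d.png",cv2.resize(b[300:490,600:784],None,fx=3,fy=3))
```

```text
(no output)
```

View pics/w12c.png

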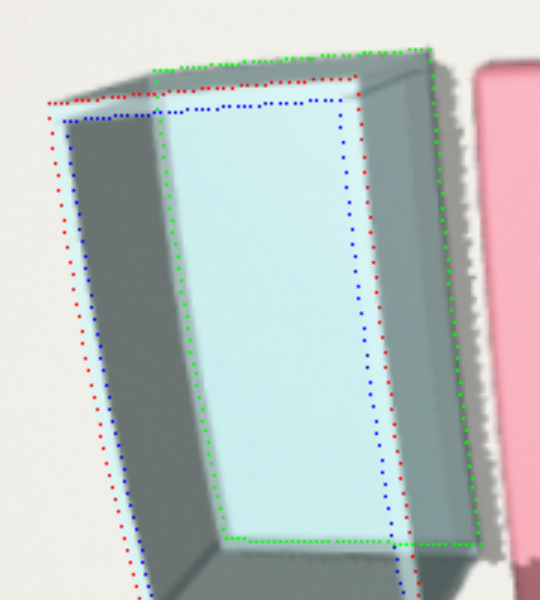

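View pics/w12d.png

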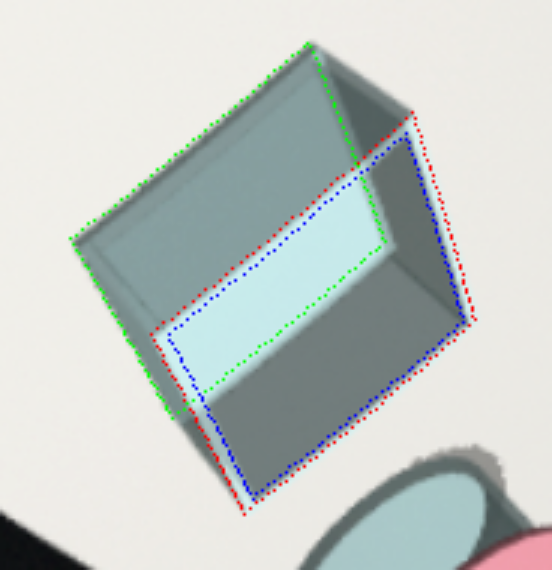

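Request:
jog_arm(offset=[[0,0,0],[-25,2,0],[-35,3,0],[-35,2,0],[-15,2,0],[-10,1,0],[0,0,15],[0,0,25],[0,0,15],[0,0,0],[0,0,0]], delta_rot=[[0,0,-0.7],[0,0,0],[0,0,0],[0,0,0],[0,0,0],[0,0,0],[0,0,0],[0,0,0],[0,0,0],[0,0,0],[0,0,0]], jaw=[0,0,0,0,0,0,0,0,0,0,0])

```text
time: 17.6
tool_pos: [359.8, 290.5, 102.6]
tcp_rot: [-179.8, -0.2, -63.0]
ft_force: [-0.1, -0.2, -1.1]
finger_gap: 13.0
```

```bash
python3 go.py 355 297 80 -62.8
```

```text
t 17.6 tcp [359.8 290.5 102.6] rot [-179.81   -0.22  -62.97] F [-0.1 -0.2 -1.1] gap 13.0 j [ 33.  -9. 115.  -0.  73.  96.]
tool offset after turn -8.0 1.3 22.6 rz -0.17
```

Request:
jog_arm(offset=[[-8,1,10],[0,0,12],[0,0,8],[0,0,0],[0,0,0]], delta_rot=[[0,0,0],[0,0,0],[0,0,0],[0,0,0],[0,0,0]], jaw=[0,0,0,0,0])

```text
time: 18.1
tool_pos: [356.6, 298.3, 72.1]
tcp_rot: [-179.6, -0.2, -63.0]
ft_force: [-0.3, -0.1, -0.3]
finger_gap: 13.0
```

```bash
python3 go.py 355 297 59 -62.8
python3 - <<'E'
from h import *
p,d=cams.snapshot("side"); cv2.imwrite("pics/s13.png",cv2.resize(p[270:370,240:380,::-1],None,fx=5,fy=5))
E
```

```text
t 18.1 tcp [356.6 298.3  72.1] rot [-179.63   -0.2   -63.  ] F [-0.3 -0.1 -0.3] gap 13.0 j [ 34.  -6. 116.  -0.  70.  97.]
tool offset after turn 0.4 2.0 13.1 rz -0.2
```

View pics/s13.png

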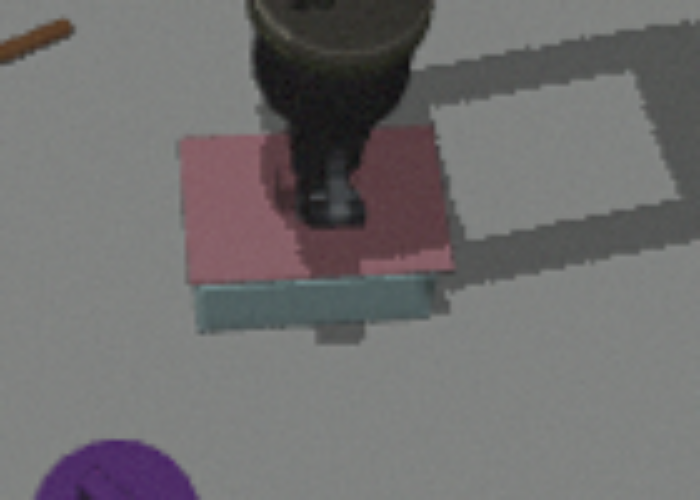

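Request:
jog_arm(offset=[[0,-0.5,4],[0,0,4],[0,0,3],[0,0,0],[0,0,0]], delta_rot=[[0,0,0],[0,0,0],[0,0,0],[0,0,0],[0,0,0]], jaw=[0,0,0,0,0])

```text
time: 18.65
tool_pos: [357.8, 298.7, 61.1]
tcp_rot: [-179.5, -0.2, -63.0]
ft_force: [0.0, -0.1, -0.8]
finger_gap: 12.7
```

```bash
python3 go.py 357 298 59 -62.8
```

```text
t 18.65 tcp [357.8 298.7  61.1] rot [-179.54   -0.19  -63.02] F [ 0.  -0.1 -0.8] gap 12.7 j [ 34.  -5. 116.  -0.  68.  97.]
tool offset after turn 0.3 1.1 2.1 rz -0.22
```

Next I'll lower the last 2 mm, release and rise.

Request:
jog_arm(offset=[[0,1,2],[0,0,0],[0,0,0],[0,0,0],[0,0,0],[0,0,0],[0,0,-10],[0,0,-30],[0,0,-30],[0,0,0],[0,0,0]], delta_rot=[[0,0,0],[0,0,0],[0,0,0],[0,0,0],[0,0,0],[0,0,0],[0,0,0],[0,0,0],[0,0,0],[0,0,0],[0,0,0]], jaw=[0,0,55,55,55,55,55,55,55,55,55])

```text
time: 19.75
tool_pos: [356.5, 298.4, 134.2]
tcp_rot: [-179.5, -0.2, -63.0]
ft_force: [-0.9, 1.0, -0.6]
finger_gap: 46.9
```

```bash
python3 go.py 676.3 139.9 120 -73.1
python3 - <<'E'
from h import *
wrist("w14")
p,d=cams.snapshot("side"); cv2.imwrite("pics/s14.png",cv2.resize(p[270:370,240:380,::-1],None,fx=5,fy=5))
E
```

```text
t 19.75 tcp [356.5 298.4 134.2] rot [-179.47   -0.19  -63.01] F [-0.9  1.  -0.6] gap 46.9 j [ 34. -10. 113.  -0.  77.  97.]
tool offset after turn 244.6 -260.0 14.2 rz 10.09
```

View pics/s14.png

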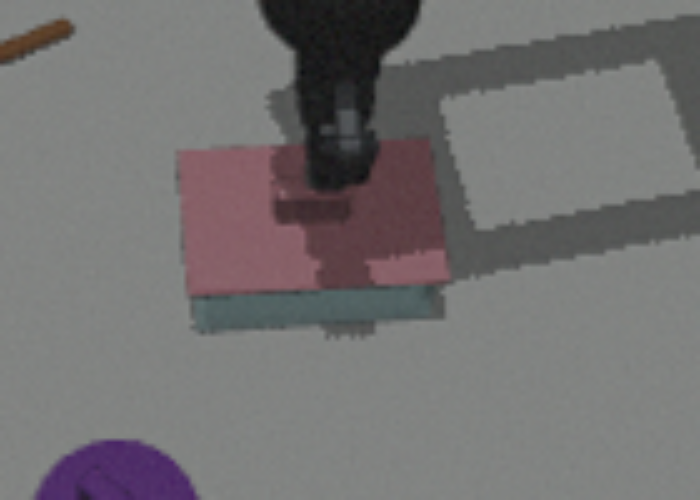

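View pics/w14.png

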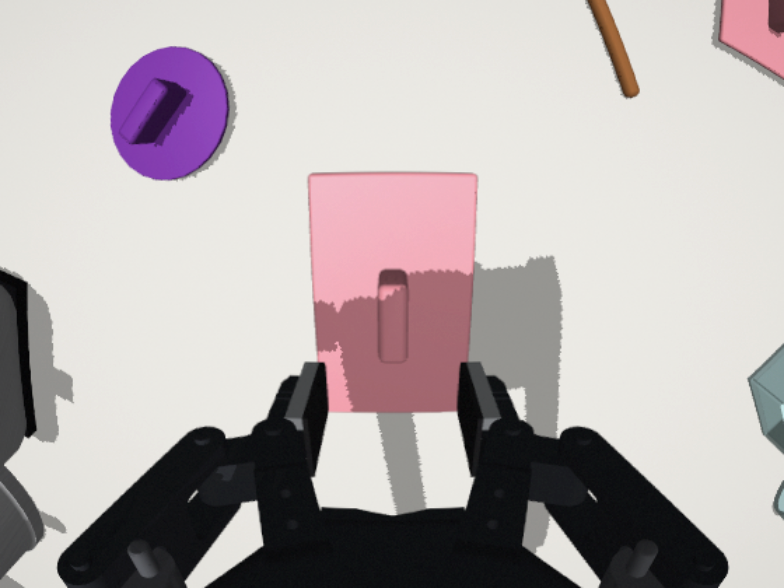

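Request:
jog_arm(offset=[[0,0,0],[0,0,0],[15,-16,0],[28,-30,0],[28,-30,0],[28,-30,0],[28,-30,0],[28,-30,0],[28,-30,0],[28,-30,0],[20,-20,0],[10,-12,0],[0,0,0],[0,0,0],[0,0,0]], delta_rot=[[0,0,5],[0,0,5],[0,0,0],[0,0,0],[0,0,0],[0,0,0],[0,0,0],[0,0,0],[0,0,0],[0,0,0],[0,0,0],[0,0,0],[0,0,0],[0,0,0],[0,0,0]], jaw=[55,55,55,55,55,55,55,55,55,55,55,55,55,55,55])

```text
time: 21.35
tool_pos: [672.4, 131.3, 110.6]
tcp_rot: [178.7, -0.0, -73.3]
ft_force: [-0.3, -0.1, 0.1]
finger_gap: 46.9
```

```bash
python3 go.py 676.3 139.9 120 -73.1
python3 - <<'E'
from h import *
wfit("l_square","w15")
E
```

```text
t 21.35 tcp [672.4 131.3 110.6] rot [178.7  -0.  -73.3] F [-0.3 -0.1  0.1] gap 46.9 j [ 7. 26. 76. -0. 79. 80.]
tool offset after turn -7.1 -6.3 -9.4 rz -0.2
l_square scene [676.3 142.9  16.9] wrist fit [680.1 140.3  16.7] diff [ 3.8 -2.6 -0.2]
```

View pics/w15.png

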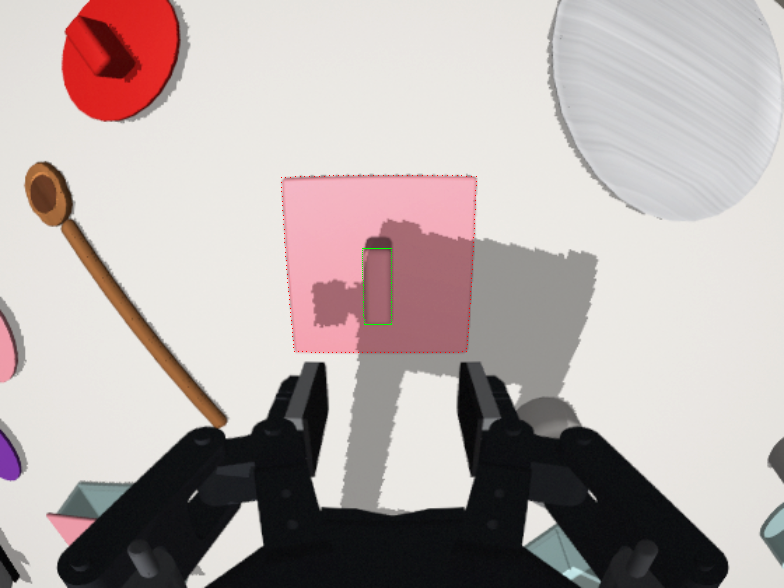

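Request:
jog_arm(offset=[[0,0,0],[0,0,0],[-6,-9,15],[0,-1,25],[0,0,25],[0,0,10],[0,0,0],[0,0,0],[0,0,0]], delta_rot=[[1.3,0,0],[0,0,0],[0,0,0],[0,0,0],[0,0,0],[0,0,0],[0,0,0],[0,0,0],[0,0,0]], jaw=[55,55,55,55,55,55,55,55,55])

```text
time: 22.3
tool_pos: [678.1, 145.7, 39.0]
tcp_rot: [-179.8, -0.0, -72.9]
ft_force: [0.5, 0.7, -0.1]
finger_gap: 46.9
```

```bash
python3 go.py 680.1 140.3 17 -73.3
```

```text
t 22.3 tcp [678.1 145.7  39. ] rot [-1.7982e+02 -1.0000e-02 -7.2930e+01] F [ 0.5  0.7 -0.1] gap 46.9 j [ 8. 30. 78.  0. 71. 81.]
tool offset after turn 5.8 -0.3 22.0 rz 0.37
```

Request:
jog_arm(offset=[[5.5,0,0],[0,0,0],[0,0,10],[0,0,10],[0,0,0],[0,0,0]], delta_rot=[[0,0,0.4],[0,0,0],[0,0,0],[0,0,0],[0,0,0],[0,0,0]], jaw=[55,55,55,55,55,55])

```text
time: 22.9
tool_pos: [682.4, 139.8, 21.0]
tcp_rot: [-179.5, -0.1, -73.4]
ft_force: [0.4, -0.6, 1.1]
finger_gap: 47.5
```

```bash
python3 go.py 680.1 140.3 17 -73.3
```

```text
t 22.9 tcp [682.4 139.8  21. ] rot [-1.7952e+02 -6.0000e-02 -7.3400e+01] F [ 0.4 -0.6  1.1] gap 47.5 j [ 7. 31. 79.  0. 70. 81.]
tool offset after turn -1.1 2.1 4.0 rz -0.1
```

Request:
jog_arm(offset=[[-1,2,3.5],[0,0,0],[0,0,0],[0,0,0],[0,0,0],[0,0,0],[0,0,0]], delta_rot=[[-0.4,0,0],[0,0,0],[0,0,0],[0,0,0],[0,0,0],[0,0,0],[0,0,0]], jaw=[55,55,0,0,0,0,0])

```text
time: 23.6
tool_pos: [680.0, 140.5, 17.4]
tcp_rot: [-180.0, -0.1, -73.4]
ft_force: [0.0, 0.3, -0.3]
finger_gap: 13.1
```

```bash
python3 go.py 680.1 140.3 17 -73.3;python3 go.py 442 -91.5 140 -23.9
```

```text
t 23.6 tcp [680.  140.5  17.4] rot [-1.7995e+02 -6.0000e-02 -7.3380e+01] F [ 0.   0.3 -0.3] gap 13.1 j [ 7. 32. 78. -0. 70. 81.]
tool offset after turn 0.2 0.0 0.4 rz -0.08
t 23.6 tcp [680.  140.5  17.4] rot [-1.7995e+02 -6.0000e-02 -7.3380e+01] F [ 0.   0.3 -0.3] gap 13.1 j [ 7. 32. 78. -0. 70. 81.]
tool offset after turn -123.6 308.6 -122.6 rz -49.48
```

Request:
jog_arm(offset=[[0,0,-10],[0,0,-25],[0,0,-30],[0,0,-30],[0,0,-25],[0,0,0],[0,0,0],[0,0,0],[0,0,0],[0,15,0],[3,30,0],[4,35,0],[4,35,0],[4,35,0],[4,35,0],[4,35,0],[4,35,0],[0,20,0],[0,0,0],[0,0,0]], delta_rot=[[0,0,0],[0,0,0],[0,0,-8.2],[0,0,-8.2],[0,0,-8.2],[0,0,-8.2],[0,0,-8.2],[0,0,-8.2],[0,0,0],[0,0,0],[0,0,0],[0,0,0],[0,0,0],[0,0,0],[0,0,0],[0,0,0],[0,0,0],[0,0,0],[0,0,0],[0,0,0]], jaw=[0,0,0,0,0,0,0,0,0,0,0,0,0,0,0,0,0,0,0,0])

```text
time: 25.6
tool_pos: [585.8, -139.7, 148.8]
tcp_rot: [179.9, -0.1, -25.0]
ft_force: [-0.5, 0.9, -0.5]
finger_gap: 13.0
```

```bash
python3 go.py 579 -152 140 -24
python3 - <<'E'
from h import *
wfit("square","w16")
E
```

```text
t 25.6 tcp [ 585.8 -139.7  148.8] rot [ 1.799e+02 -1.300e-01 -2.496e+01] F [-0.5  0.9 -0.5] gap 13.0 j [-18.  11.  90.  -0.  79.   7.]
tool offset after turn -1.2 14.1 8.8 rz -0.96
square scene [442.2 -88.2  66.1] wrist fit [440.5 -93.1  66. ] diff [-1.7 -4.9 -0.1]
```

View pics/w16.png

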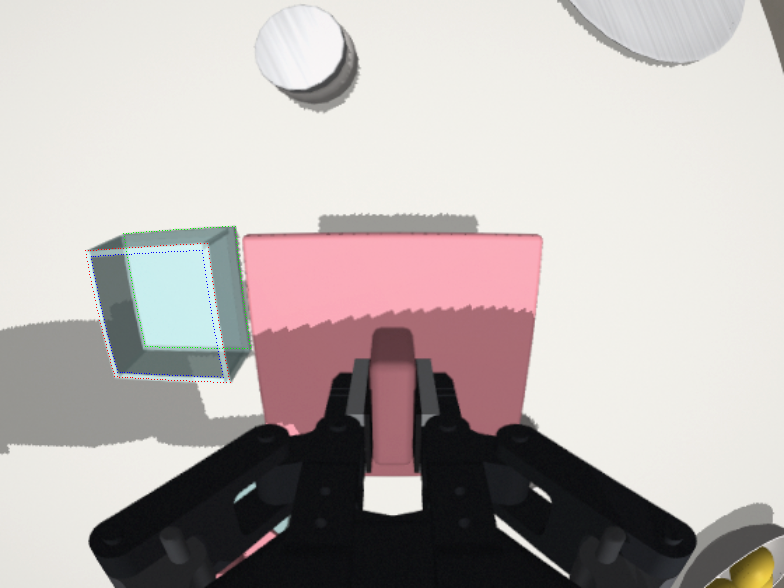

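```bash
python3 go.py 442 -92.3 80 -24
```

```text
t 25.65 tcp [ 586.  -139.4  148.8] rot [ 1.7988e+02 -1.3000e-01 -2.4910e+01] F [ 0.3 -0.5 -0.3] gap 12.9 j [-18.  11.  90.  -0.  79.   7.]
tool offset after turn -150.7 15.5 68.8 rz -0.91
```

Request:
jog_arm(offset=[[0,0,0],[-20,2,0],[-35,4,0],[-35,4,0],[-30,3,0],[-20,2,10],[-8,0,15],[0,0,15],[0,0,10],[0,0,0],[0,0,0],[0,0,0]], delta_rot=[[0,0,-0.9],[0,0,0],[0,0,0],[0,0,0],[0,0,0],[0,0,0],[0,0,0],[0,0,0],[0,0,0],[0,0,0],[0,0,0],[0,0,0]], jaw=[0,0,0,0,0,0,0,0,0,0,0,0])

```text
time: 26.85
tool_pos: [443.6, -82.3, 98.0]
tcp_rot: [-180.0, -0.3, -23.1]
ft_force: [0.7, -0.6, -1.2]
finger_gap: 12.9
```

```bash
python3 go.py 442 -92.3 59.4 -24
```

```text
t 26.85 tcp [443.6 -82.3  98. ] rot [-179.98   -0.34  -23.06] F [ 0.7 -0.6 -1.2] gap 12.9 j [-17. -10. 117.  -0.  73.   6.]
tool offset after turn 2.6 9.8 38.6 rz 0.94
```

Request:
jog_arm(offset=[[2.5,9,8],[0,1,12],[0,0,8],[0,0,0],[0,0,0],[0,0,0]], delta_rot=[[0,0,0.9],[0,0,0],[0,0,0],[0,0,0],[0,0,0],[0,0,0]], jaw=[0,0,0,0,0,0])

```text
time: 27.45
tool_pos: [442.8, -94.2, 68.2]
tcp_rot: [-180.0, -0.4, -24.1]
ft_force: [-0.6, -0.1, -0.4]
finger_gap: 13.1
```

```bash
python3 go.py 442 -92.3 59.4 -24
python3 - <<'E'
from h import *
p,d=cams.snapshot("side"); cv2.imwrite("pics/s17.png",cv2.resize(p[140:270,250:430,::-1],None,fx=4,fy=4))
E
```

```text
t 27.45 tcp [442.8 -94.2  68.2] rot [-179.97   -0.38  -24.1 ] F [-0.6 -0.1 -0.4] gap 13.1 j [-19.  -8. 118.  -0.  69.   6.]
tool offset after turn -1.5 -1.4 8.8 rz -0.1
```

View pics/s17.png

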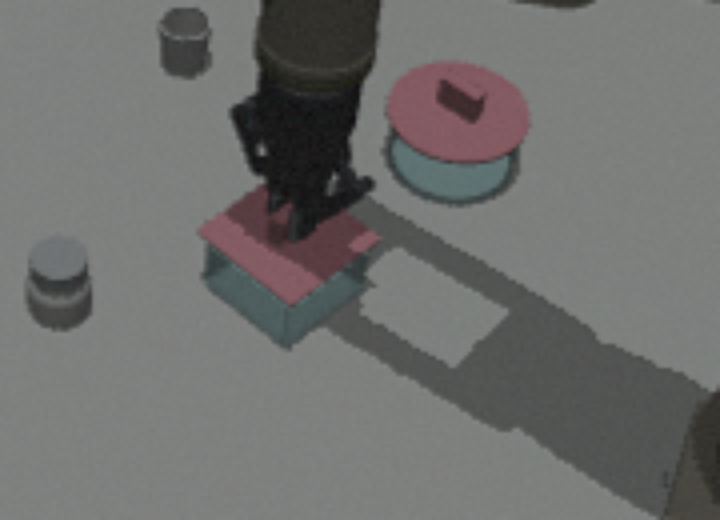

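Request:
jog_arm(offset=[[-1.5,-1.5,0],[0,0,4],[0,0,4],[0,0,1],[0,0,0],[0,0,0]], delta_rot=[[0,-0.3,0],[0,0,0],[0,0,0],[0,0,0],[0,0,0],[0,0,0]], jaw=[0,0,0,0,0,0])

```text
time: 28.1
tool_pos: [442.8, -92.0, 59.3]
tcp_rot: [-180.0, -0.2, -24.1]
ft_force: [0.0, -0.1, -1.1]
finger_gap: 13.2
```

```bash
python3 go.py 442 -92.3 59.4 -24
```

```text
t 28.1 tcp [442.8 -92.   59.3] rot [-1.7996e+02 -1.6000e-01 -2.4070e+01] F [ 0.  -0.1 -1.1] gap 13.2 j [-18.  -7. 118.   0.  68.   6.]
tool offset after turn -0.6 0.6 -0.1 rz -0.07
```

Request:
jog_arm(offset=[[0,0,0],[0,0,0],[0,0,0],[0,0,0],[0,0,-10],[0,0,-30],[0,0,-30],[0,0,-20],[0,0,0],[0,0,0]], delta_rot=[[0,0,0],[0,0,0],[0,0,0],[0,0,0],[0,0,0],[0,0,0],[0,0,0],[0,0,0],[0,0,0],[0,0,0]], jaw=[55,55,55,55,55,55,55,55,55,55])

```text
time: 29.1
tool_pos: [442.6, -92.0, 155.8]
tcp_rot: [-179.9, -0.2, -24.1]
ft_force: [-0.1, -0.0, -0.3]
finger_gap: 47.2
```

```bash
python3 go.py 530.4 445.6 150 56.1;python3 - <<'E'
from h import *
wrist("w18")
E
```

```text
t 29.1 tcp [442.6 -92.  155.8] rot [-179.95   -0.25  -24.07] F [-0.1 -0.  -0.3] gap 47.2 j [-18. -14. 114.   0.  80.   6.]
tool offset after turn 495.2 -227.0 5.8 rz -80.17
```

View pics/w18.png

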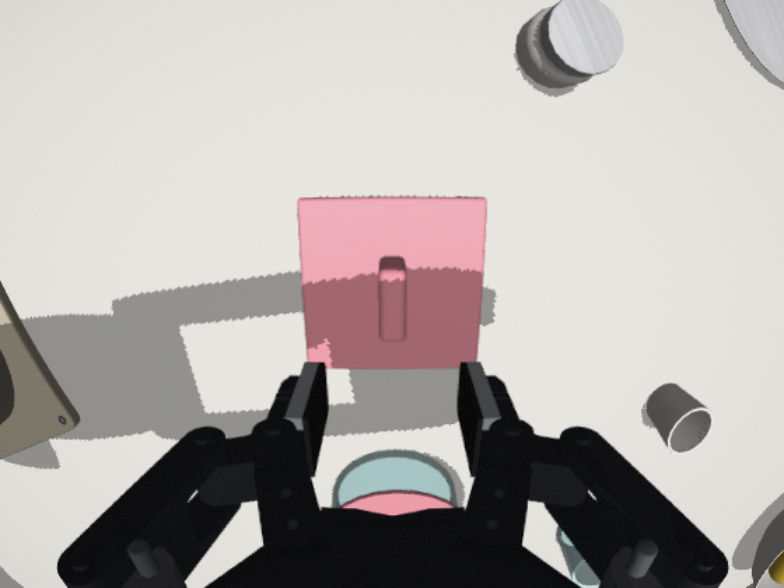

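Request:
jog_arm(offset=[[0,0,0],[0,0,0],[0,0,0],[0,0,0],[0,0,0],[0,0,0],[0,0,0],[0,0,0],[0,0,0],[0,0,0],[0,0,0]], delta_rot=[[0,0,-8],[0,0,-8],[0,0,-8],[0,0,-8],[0,0,-8],[0,0,-8],[0,0,-8],[0,0,-8],[0,0,-8],[0,0,-7],[0,0,0]], jaw=[55,55,55,55,55,55,55,55,55,55,55])

```text
time: 30.25
tool_pos: [433.7, -89.2, 140.3]
tcp_rot: [-178.9, 0.2, 58.1]
ft_force: [0.1, 0.1, -0.1]
finger_gap: 46.8
```

Request:
jog_arm(offset=[[15,-7,0],[30,-14,0],[36,-16,0],[36,-16,0],[36,-16,0],[36,-16,0],[36,-16,0],[36,-16,0],[36,-16,0],[36,-16,0],[36,-16,0],[36,-16,0],[30,-14,0],[20,-10,0],[0,0,0],[0,0,0],[0,0,0]], delta_rot=[[0,0,0],[0,0,0],[0,0,0],[0,0,0],[0,0,0],[0,0,0],[0,0,0],[0,0,0],[0,0,0],[0,0,0],[0,0,0],[0,0,0],[0,0,0],[0,0,0],[0,0,0],[0,0,0],[0,0,0]], jaw=[55,55,55,55,55,55,55,55,55,55,55,55,55,55,55,55,55])

```text
time: 31.95
tool_pos: [507.6, 420.1, 121.9]
tcp_rot: [-178.2, 1.5, 54.0]
ft_force: [-0.8, 0.5, 0.3]
finger_gap: 47.1
```

```bash
python3 go.py 530.4 445.6 120 56.1;python3 - <<'E'
from h import *
wrist("w19",["l_small"])
E
```

```text
t 31.95 tcp [507.6 420.1 121.9] rot [-178.16    1.46   54.02] F [-0.8  0.5  0.3] gap 47.1 j [ 34.  22.  80.   1.  80. -20.]
tool offset after turn 33.8 4.7 1.9 rz -2.08
```

View pics/w19.png

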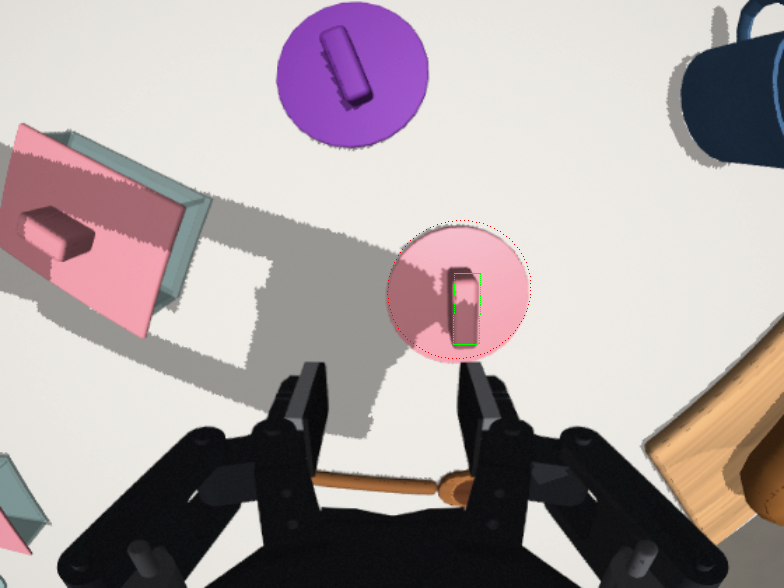

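Request:
jog_arm(offset=[[0,0,0],[0,0,0],[15,2,0],[15,2,0],[0,0,0],[0,0,0],[0,0,0]], delta_rot=[[-1.8,1.4,-2],[0,0,0],[0,0,0],[0,0,0],[0,0,0],[0,0,0],[0,0,0]], jaw=[55,55,55,55,55,55,55])

```text
time: 32.7
tool_pos: [528.8, 436.1, 122.5]
tcp_rot: [-179.8, 0.2, 55.3]
ft_force: [-0.5, -0.1, 0.7]
finger_gap: 46.9
```

```bash
python3 - <<'E'
from h import *
v=wfit("l_small","w20",outl=[0,1])
E
python3 go.py 530.4 445.6 120 56.1
```

```text
l_small scene [530.4 448.6 146.1] wrist fit [531.9 446.  147. ] diff [ 1.5 -2.6  0.9]
t 32.75 tcp [528.8 436.1 122.4] rot [-179.84    0.23   55.28] F [ 0.5 -0.4  0.1] gap 46.7 j [ 35.  25.  76.   0.  79. -20.]
tool offset after turn 8.8 -4.0 2.4 rz -0.82
```

View pics/w20.png

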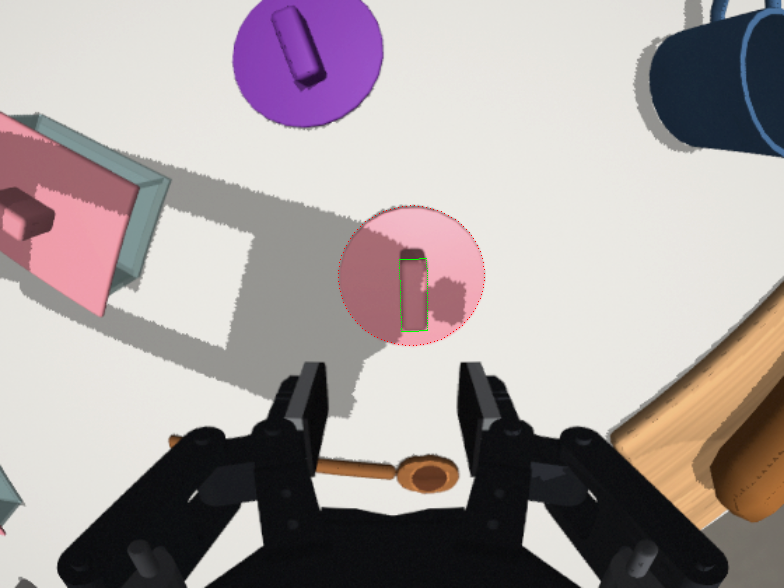

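```bash
python3 go.py 531.9 446 17 57
python3 - <<'E'
from h import *
print(back(cams.camera_model("top"),[(145,162),(202,213)],5).round(0))
E
```

```text
t 32.75 tcp [528.8 436.1 122.4] rot [-179.84    0.23   55.28] F [ 0.5 -0.4  0.1] gap 46.7 j [ 35.  25.  76.   0.  79. -20.]
tool offset after turn 10.0 -2.8 105.4 rz -1.72
[[670. 369.   5.]
 [539. 217.   5.]]
```

Request:
jog_arm(offset=[[0,0,0],[9,-3,15],[0,0,25],[0,0,25],[0,0,15],[0,0,0],[0,0,0],[0,0,0]], delta_rot=[[0,0,-1.7],[0,0,0],[0,0,0],[0,0,0],[0,0,0],[0,0,0],[0,0,0],[0,0,0]], jaw=[55,55,55,55,55,55,55,55])

```text
time: 33.55
tool_pos: [531.3, 444.8, 43.7]
tcp_rot: [-179.9, 0.1, 57.4]
ft_force: [0.2, 0.4, 0.2]
finger_gap: 47.0
```

```bash
python3 go.py 531.9 446 17 57
```

```text
t 33.55 tcp [531.3 444.8  43.7] rot [-1.799e+02  5.000e-02  5.743e+01] F [0.2 0.4 0.2] gap 47.0 j [ 36.  30.  78.   0.  72. -22.]
tool offset after turn 1.3 -0.2 26.7 rz 0.43
```

Request:
jog_arm(offset=[[1,0,8],[0,0,10],[0,0,6],[0,0,0],[0,0,0]], delta_rot=[[0,0,0.4],[0,0,0],[0,0,0],[0,0,0],[0,0,0]], jaw=[55,55,55,55,55])

```text
time: 34.05
tool_pos: [533.8, 447.0, 21.0]
tcp_rot: [180.0, -0.2, 57.0]
ft_force: [0.6, -0.7, 0.2]
finger_gap: 46.7
```

```bash
python3 go.py 531.9 446 17 57
```

```text
t 34.05 tcp [533.8 447.   21. ] rot [180.    -0.22  57.01] F [ 0.6 -0.7  0.2] gap 46.7 j [ 36.  32.  78.   0.  70. -21.]
tool offset after turn -1.9 -1.0 4.0 rz 0.01
```

Request:
jog_arm(offset=[[-1.5,-1,4],[0,0,0],[0,0,0],[0,0,0],[0,0,0],[0,0,0],[0,0,0]], delta_rot=[[0,0,0],[0,0,0],[0,0,0],[0,0,0],[0,0,0],[0,0,0],[0,0,0]], jaw=[55,55,0,0,0,0,0])

```text
time: 34.75
tool_pos: [532.2, 446.5, 17.3]
tcp_rot: [180.0, -0.3, 57.0]
ft_force: [0.1, -0.5, -0.4]
finger_gap: 12.9
```

```bash
python3 go.py 531.9 446 17 57; python3 go.py 599 -298 150 57
```

```text
t 34.75 tcp [532.2 446.5  17.3] rot [179.98  -0.26  57.01] F [ 0.1 -0.5 -0.4] gap 12.9 j [ 36.  32.  79.   0.  69. -21.]
tool offset after turn -0.6 0.0 0.3 rz 0.01
t 34.75 tcp [532.2 446.5  17.3] rot [179.98  -0.26  57.01] F [ 0.1 -0.5 -0.4] gap 12.9 j [ 36.  32.  79.   0.  69. -21.]
tool offset after turn -588.0 461.5 -132.7 rz 0.01
```

Request:
jog_arm(offset=[[0,0,-10],[0,0,-25],[0,0,-35],[0,0,-35],[0,0,-20],[-15,12,0],[-30,23,0],[-33,26,0],[-33,26,0],[-33,26,0],[-33,26,0],[-33,26,0],[-33,26,0],[-33,26,0],[-33,26,0],[-33,26,0],[-20,16,0],[0,0,0],[0,0,0],[0,0,0]], delta_rot=[[0,0,0],[0,0,0],[0,0,0],[0,0,0],[0,0,0],[0,0,0],[0,0,0],[0,0,0],[0,0,0],[0,0,0],[0,0,0],[0,0,0],[0,0,0],[0,0,0],[0,0,0],[0,0,0],[0,0,0],[0,0,0],[0,0,0],[0,0,0]], jaw=[0,0,0,0,0,0,0,0,0,0,0,0,0,0,0,0,0,0,0,0])

```text
time: 36.75
tool_pos: [577.9, -28.4, 162.9]
tcp_rot: [179.2, -1.0, 57.2]
ft_force: [-0.5, 0.9, -1.3]
finger_gap: 13.0
```

```bash
python3 go.py 599 -298 150 57
```

```text
t 36.75 tcp [577.9 -28.4 162.9] rot [179.22  -0.96  57.17] F [-0.5  0.9 -1.3] gap 13.0 j [ -8.   5.  95.   1.  79. -66.]
tool offset after turn -214.7 164.6 12.9 rz 0.17
```

Request:
jog_arm(offset=[[0,0,0],[-20,15,0],[-32,25,0],[-32,25,0],[-32,25,0],[-32,25,0],[-32,25,0],[-20,15,0],[-10,8,0],[0,0,0],[0,0,0],[0,0,0]], delta_rot=[[0.8,-0.9,0],[0,0,0],[0,0,0],[0,0,0],[0,0,0],[0,0,0],[0,0,0],[0,0,0],[0,0,0],[0,0,0],[0,0,0],[0,0,0]], jaw=[0,0,0,0,0,0,0,0,0,0,0,0])

```text
time: 37.95
tool_pos: [608.0, -284.5, 161.6]
tcp_rot: [-179.4, 0.0, 58.5]
ft_force: [0.0, 0.5, -1.3]
finger_gap: 13.3
```

```bash
python3 go.py 517.4 -424.2 150 57
python3 - <<'E'
from h import *
v=wfit("small","w22")
E
python3 go.py 517.4 -424.2 150 57
```

```text
t 37.95 tcp [ 608.  -284.5  161.6] rot [-1.7937e+02  4.0000e-02  5.8470e+01] F [ 0.   0.5 -1.3] gap 13.3 j [-29.  21.  77.  -0.  83. -88.]
tool offset after turn -166.5 0.1 11.6 rz 1.47
small scene [ 517.4 -421.2   -2.7] wrist fit [ 516.7 -426.6    0.9] diff [-0.7 -5.5  3.7]
t 38.0 tcp [ 608.1 -284.2  161.7] rot [-1.7937e+02  3.0000e-02  5.8490e+01] F [-0.  -0.1 -1. ] gap 13.0 j [-29.  21.  77.  -0.  83. -88.]
tool offset after turn -166.8 0.2 11.7 rz 1.49
```

View pics/w22.png

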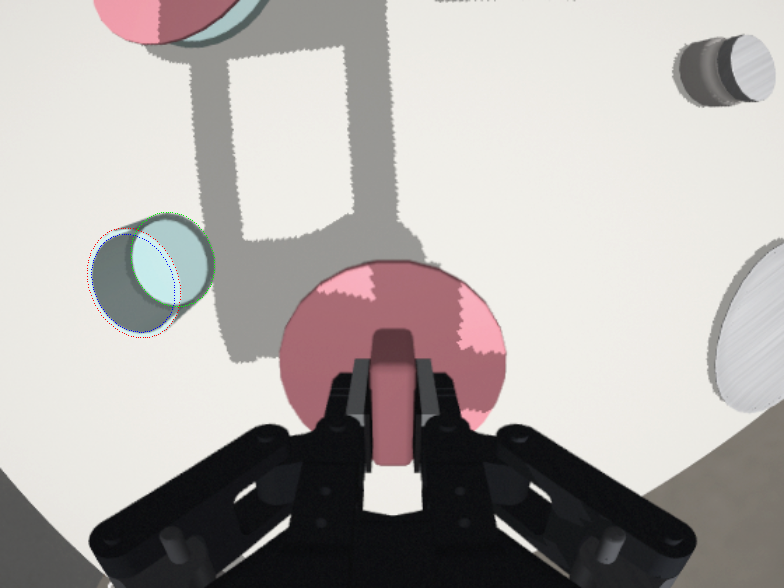

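Request:
jog_arm(offset=[[0,0,0],[-20,0,0],[-35,0,0],[-35,0,0],[-35,0,0],[-20,0,5],[-10,0,15],[0,0,20],[0,0,15],[0,0,0],[0,0,0],[0,0,0]], delta_rot=[[-0.6,0,1.4],[0,0,0],[0,0,0],[0,0,0],[0,0,0],[0,0,0],[0,0,0],[0,0,0],[0,0,0],[0,0,0],[0,0,0],[0,0,0]], jaw=[0,0,0,0,0,0,0,0,0,0,0,0])

```text
time: 39.2
tool_pos: [519.9, -414.7, 104.6]
tcp_rot: [179.8, 0.1, 57.2]
ft_force: [-0.2, -0.8, -0.7]
finger_gap: 13.3
```

```bash
python3 go.py 517.7 -424.7 69.3 57
```

```text
t 39.2 tcp [ 519.9 -414.7  104.6] rot [1.7984e+02 7.0000e-02 5.7210e+01] F [-0.2 -0.8 -0.7] gap 13.3 j [ -43.   22.   82.   -0.   76. -100.]
tool offset after turn -9.6 3.6 35.3 rz 0.21
```

Request:
jog_arm(offset=[[-9,3.5,6],[0,0,10],[0,0,7],[0,0,0],[0,0,0],[0,0,0]], delta_rot=[[0,0,0],[0,0,0],[0,0,0],[0,0,0],[0,0,0],[0,0,0]], jaw=[0,0,0,0,0,0])

```text
time: 39.8
tool_pos: [519.5, -425.3, 81.6]
tcp_rot: [179.7, 0.1, 57.3]
ft_force: [-0.8, 0.1, -0.1]
finger_gap: 12.6
```

```bash
python3 go.py 517.7 -424.7 69.3 57;  python3 - <<'E'
from h import *
p,d=cams.snapshot("side"); cv2.imwrite("pics/s23.png",cv2.resize(p[80:200,270:420,::-1],None,fx=5,fy=5))
E
```

```text
t 39.8 tcp [ 519.5 -425.3   81.6] rot [1.7966e+02 1.0000e-01 5.7290e+01] F [-0.8  0.1 -0.1] gap 12.6 j [ -44.   24.   82.   -0.   74. -101.]
tool offset after turn -0.5 -1.8 12.3 rz 0.29
```

View pics/s23.png

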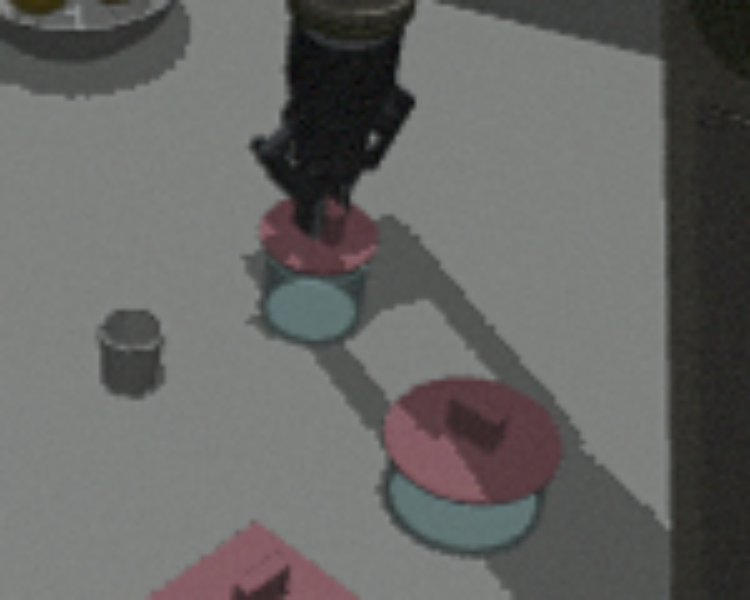

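Request:
jog_arm(offset=[[-0.5,-1.5,3],[0,0,4],[0,0,4],[0,0,1],[0,0,0],[0,0,0]], delta_rot=[[0.3,0,0],[0,0,0],[0,0,0],[0,0,0],[0,0,0],[0,0,0]], jaw=[0,0,0,0,0,0])

```text
time: 40.45
tool_pos: [518.2, -425.0, 69.2]
tcp_rot: [179.9, 0.1, 57.3]
ft_force: [0.6, 0.8, 0.0]
finger_gap: 13.0
```

```bash
python3 go.py 517.7 -424.7 69.3 57
```

```text
t 40.45 tcp [ 518.2 -425.    69.2] rot [1.7993e+02 1.1000e-01 5.7300e+01] F [0.6 0.8 0. ] gap 13.0 j [ -44.   25.   82.   -0.   73. -101.]
tool offset after turn -0.0 -0.6 -0.1 rz 0.3
```

Request:
jog_arm(offset=[[0,0,0],[0,0,0],[0,0,0],[0,0,0],[0,0,-10],[0,0,-30],[0,0,-40],[0,0,-40],[0,0,-30],[-15,-10,0],[-30,-20,0],[-35,-23,0],[-35,-23,0],[-35,-23,0],[-35,-23,0],[-35,-23,0],[-20,-15,0],[0,0,0],[0,0,0]], delta_rot=[[0,0,0],[0,0,0],[0,0,0],[0,0,0],[0,0,0],[0,0,0],[0,0,0],[0,0,0],[0,0,0],[0,0,0],[0,0,0],[0,0,0],[0,0,0],[0,0,0],[0,0,0],[0,0,0],[0,0,0],[0,0,0],[0,0,0]], jaw=[55,55,55,55,55,55,55,55,55,55,55,55,55,55,55,55,55,55,55])

```text
time: 42.35
tool_pos: [241.3, -543.9, 232.5]
tcp_rot: [179.6, 0.3, 57.4]
ft_force: [0.3, 0.2, -0.3]
finger_gap: 47.0
```

```bash
python3 go.py 200 -565 230 57;  python3 - <<'E'
from h import *
res=json.load(open("res.json"))
for n in ("top","side"):
    p,d=cams.snapshot(n); m=cams.camera_model(n); cv2.imwrite(f"pics/{n}_end.png",p[:,:,::-1]); np.save(f"{n}_end.npy",d)
    g=cv2.cvtColor(p,cv2.COLOR_RGB2HSV); G={s:grad(g[:,:,1].astype(np.float32),s) for s in (2,1)}
    for k,H in dict(large=55,small=60,square=50,oblong=50).items():
        M=MODELS["l_"+k][0]+[0,0,H-8]
        v=np.array(res[k])
        for s in (2,1):
            c=lambda v:-samp(G[s],proj(m,place(M,*v))).mean()
            v=minimize(c,v,method="Nelder-Mead",options=dict(initial_simplex=v+np.array([[0,0,0],[4,0,0],[0,4,0],[0,0,3]]))).x
        print(n,k,"lid on container minus container fit",(v-res[k]).round(1))
E
```

```text
t 42.35 tcp [ 241.3 -543.9  232.5] rot [179.6    0.3   57.37] F [ 0.3  0.2 -0.3] gap 47.0 j [ -71.    6.   87.    0.   87. -128.]
tool offset after turn -40.2 -23.1 2.5 rz 0.37
top large lid on container minus container fit [ 2.4 -2.7 -0.2]
top small lid on container minus container fit [ 0.9 -2.6  2. ]
top square lid on container minus container fit [ 1.6 -2.5 -0.2]
top oblong lid on container minus container fit [ 3.6 -0.2 -0.3]
side large lid on container minus container fit [ 1.5 -0.1  0.6]
side small lid on container minus container fit [ 0.7 -0.4  2.9]
side square lid on container minus container fit [ 0.6  0.7 -0.2]
side oblong lid on container minus container fit [ 2.6  3.3 -0.3]
```

View pics/top_end.png

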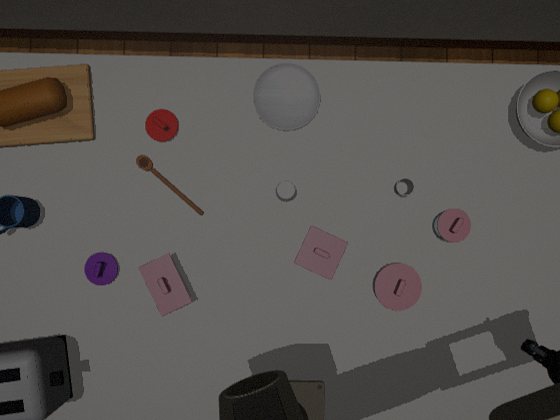

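View pics/side_end.png

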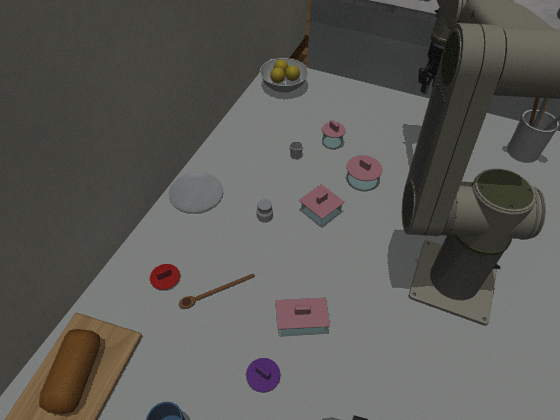

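Run:
```python
from h import *
d=np.load("top_end.npy"); m=cams.camera_model("top");T=np.array(m["camera_from_world"]);K=np.array(m["K"])
v,u=np.mgrid[:420,:560]; c=np.stack([(u-K[0,2])/K[0,0]*d,(v-K[1,2])/K[1,1]*d,d],-1); W=(c-T[:3,3])@T[:3,:3]
p=cv2.imread("pics/top_end.png");h=cv2.cvtColor(p,cv2.COLOR_BGR2HSV)
res=json.load(open("res.json"))
for k,(H,R) in dict(large=(55,52),small=(60,36),square=(50,46),oblong=(50,38)).items():
    r=np.hypot(W[...,0]-res[k][0],W[...,1]-res[k][1]); q=W[(r<R)&(r>24)&(d>0)]
    q=q[abs(q[:,2]-np.median(q[:,2]))<12]
    A=np.c_[q[:,:2]-q[:,:2].mean(0),np.ones(len(q))]; s=np.linalg.lstsq(A,q[:,2],rcond=None)[0]
    print(k,"plate z",s[2].round(1),"expected",H+5,"tilt",s[:2].round(3),"n",len(q),"std",(q[:,2]-A@s).std().round(1))
b=W[230:260,210:240].reshape(-1,3); print("counter z",np.median(b[:,2]))
```

```text
large plate z 59.8 expected 60 tilt [-0.002  0.009] n 1048 std 2.6
small plate z 64.6 expected 65 tilt [ 0.001 -0.002] n 339 std 2.5
square plate z 54.9 expected 55 tilt [-0.005 -0.   ] n 767 std 2.6
oblong plate z 55.2 expected 55 tilt [ 0.002 -0.004] n 437 std 2.7
counter z 0.04216339754709213
```

All four lids are seated and level, the arm is clear, and nothing else has moved, so I'm handing in.

```bash
python3 -c "
from bench import r
print(r.hand_in())"
```

```text
the job is handed in; nothing more can be done
None
```

All four pink lids are on their own containers and released. I handed the job in at about 42 s of the 120 s allowed, with the arm clear of everything.

My last checks used the top and side pictures, which are good to about 2 mm:
- **Centring:** each lid sits within about 4 mm of its container's starting position (limit 12 mm).
- **Seating:** the plates read 59.8, 64.6, 54.9 and 55.2 mm high for the large round, small round, square and oblong lids. Seated heights would be 60, 65, 55 and 55 mm.
- **Level:** tilts are below 0.01 rad (limit 0.06 rad).
- **Spoon and salt pot:** neither shows any movement between the first and last pictures.

The cameras did not fully agree. The wrist camera placed things about 2–7 mm differently from the fixed cameras. I used its readings for three of the lids and averaged the two for the containers. The top and side cameras also differed by up to 3.5 mm on the final lid positions. For the oblong container, my first fit may itself be 1–3 mm off. All of this is well inside the 12 mm limit. No check failed.

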